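# Check step blocks on the profile viewer

## Task

Check the steel step blocks on the profile viewer: with its carriage at the left, loading end, put all the blocks that lie on the rubber mat into the carriage tray, then slide the carriage by its fin until the white line on the fin stands at the brass rail mark, and then, with the carriage left there, turn the focus dial until its pointer stands at the brass index tab beside it. After that bring the carriage fully back to its left end and put all the blocks back on the mat, leaving the dial as set; do not shift or knock over the stamp and the vial standing by.

Things in the scene. Friction and masses are not known exactly. Their poses are not given: they have to be found in the camera images.
- viewer: Fixed profile viewer, seen from the robot: grey bed 186 (x) x 280 (y) x 10 mm, with a white optics housing along its far side (76 x 120 mm, top 42 mm above the worktop, centred at x +53 mm, y 0). Origin on the worktop, x away from the robot, y to the left along the rail; may stand turned a few degrees. The front ledge (10 mm high, with a scale) carries the rail mark.
- magnifier: Fixed magnifier lamp on the right, solid. Its ring head hangs over the worktop's right front corner, about 0.3 m ahead of and 0.4 m right of the robot's base, 0.17 to 0.32 m above the worktop; from there its arm, 0.2 to 0.4 m high, runs back along the right side. Go over or round it.
- magnifier_b: Fixed magnifier lamp on the left, solid. Its arm passes up to 0.4 m high from a clamp at the front edge, 0.15 m left of the robot's base axis, to a head over the left rear. Keep right of it or above.
- carriage (a joint): Carriage travel along the rail, m: 0 = left end stop (towards the viewer's +y, the loading end), grows to 0.09 as it slides right, along the viewer's -y. Stays where it is left (about 1.5 N of friction, 0.35 kg).
- carriage_floor (a point): Centre of the inner floor of the carriage's tray, 18 mm above the worktop; axes parallel to the viewer's. Open aluminium tray, inside 62 (x) x 164 (y) mm, rim 2 mm wide and 6 mm above this floor.
- fin_top (a point): Centre of the top of the carriage's black upright fin (grip), 58 mm above the worktop. The fin is 12 mm thick along the rail (y), 18 mm in x, 40 mm tall, stands 45 mm in front (-x) of the tray's centre line, midway along the tray; pinch it from above across its 12 mm.
- fin_line (a point): The white line on the front face of the fin, near its foot: 54 mm in front of and level with carriage_floor, at its y. This is brought to the rail mark.
- rail_mark: Small brass mark (12 x 8 x 6 mm) fixed on the viewer's front ledge just in front of the fin's path, 10 mm above the worktop; set to another place along the rail at every start. Axes parallel to the viewer's. The carriage is at the mark when fin_line has the same y as this origin along the viewer's y axis.
- focus_dial (a joint): Angle of the focus dial, rad, counter-clockwise seen from above; at 0 the pointer points along the viewer's -x (towards the robot). Range -2.2 to 2.2; stays where it is left (0.04 N m of friction).
- dial_axis (a point): On the dial's upright axis, 40 mm above the housing's top (82 mm above the worktop), at the top of its bar grip. Black disc 52 mm across and 10 mm high, on it an upright bar grip 46 mm long, 13 mm thick and 30 mm tall (so its top is at this point), the bar lying along the pointer; pinch the bar from above across its 13 mm.
- dial_pointer (a point): Tip of the dial's flat pointer, marked with a white line, 34 mm from the dial's axis and 34 mm below dial_axis; it continues one end of the bar.
- dial_index: Settable index collar, a fixed thin disc round the dial's foot that carries the brass tab; origin on the dial's axis at the housing's top. Its tab lies along its own -x; stands at another angle at every start.
- index_tip (a point): Tip of the brass index tab, 34 mm from the dial's axis, at the level of the pointer. The dial is set when dial_pointer is here. The tab is 6 mm high and lies 36 to 44 mm from the axis.
- mat: Black rubber mat, fixed, 70 (x) x 220 (y) x 2 mm, in front of the viewer; origin at the centre of its underside on the worktop.
- block_a: Loose ground steel step block, 0.19 kg, 22 (x) x 48 (y) mm: 20 mm high for y < 0, 30 mm high for y > 0. Origin: centre of its underside. Grasp across the 22 mm (along its own x). It may lie any way up. May be absent (two or three of the blocks are there).
- block_a_mid (a point): Middle of block_a, 12 mm above its origin along its own z.
- block_b: Loose ground steel step block, 0.19 kg, 22 (x) x 48 (y) mm: 20 mm high for y < 0, 30 mm high for y > 0. Origin: centre of its underside. Grasp across the 22 mm (along its own x). It may lie any way up. May be absent (two or three of the blocks are there).
- block_b_mid (a point): Middle of block_b, 12 mm above its origin along its own z.
- block_c: Loose ground steel step block, 0.19 kg, 22 (x) x 48 (y) mm: 20 mm high for y < 0, 30 mm high for y > 0. Origin: centre of its underside. Grasp across the 22 mm (along its own x). It may lie any way up. May be absent (two or three of the blocks are there).
- block_c_mid (a point): Middle of block_c, 12 mm above its origin along its own z.
- stamp: Bystander: wooden inspection stamp, 23 x 23 x 53 mm, standing loose to the right of the viewer; origin at the centre of its foot.
- vial: Bystander: glass vial with black cap, 20 mm across, 54 mm tall, standing loose to the left of the viewer; origin at the centre of its foot.

How it is judged:
By the outcome, as a careful person would: the job done as asked, in the order asked, and still so for the second after the job is handed in, with the robot touching nothing.
Of block_a, block_b, block_c only 2 to 3 are there at a start; the rules pass over those that are not, and their reading is None.
At some moment in a run one of block_a, block_b, block_c may be knocked a few centimetres aside while the robot is not near it.
Once in a run the grip may slacken for a moment while it holds something.
It also fails if it takes over 210 s, if anything falls off the work surface, if the arm or the gripper's body presses on something with over 40 N, if the wrist force passes 120 N, or if a joint passes its speed limit or range.

## Robot

A 7-joint arm with a two-finger parallel gripper is mounted at the origin on a cart in front of the work surface, level with it; the furniture and walls round the work are solid. World frame = base frame: x ahead of the robot, y to its left, z up, the work surface at z = 0. Lengths are in mm, angles in rad, forces in N, time in s.
With the tool pointing down it reaches from about 400 to 875 mm from the base axis. Payload 4.4 kg.
Tool frame: the origin (TCP) lies at the very end of the fingers, on their centre line; the grasp point (between the pads) lies 19 mm behind it; z points along the fingers, y is the line along which they close (so a half turn about z gives the same grasp; the last joint's range is limited). The gripper opens to 85 mm and grips with 20 to 120 N. Pads are 22 mm wide; open, the fingers measure 114 mm over their backs; the gripper's body (76 mm by 85 mm) begins 54 mm behind the grasp point. The pads swing forward as they close: fully open they stand 13 mm farther back than shut.
Start: joints at [-1.359, 0.628, 0.038, 1.517, -0.027, 0.996, -0.02], TCP at [178.231, 625.101, 207.613] pointing down, gripper open.
Joint ranges: [-3.06, 3.06], [-0.37, 2.12], [-1.25, 1.32], [0.18, 2.47], [-1.1, 4.24], [0.23, 1.98], [-2.94, 2.94]. Speed limits (rad/s): [2.57, 2.57, 3.14, 3.14, 3.14, 3.14, 3.14].

## Interface

Orientations are given as [roll, pitch, yaw] about the fixed x, y, z axes, in that order (R = Rz(yaw) Ry(pitch) Rx(roll)).
In Python, from cell import monitor, viewer, workorder gives the robot as it stands.
- The arm moves only by the tool arm_command, never from a script. Its argument "series" is one flat list of numbers, 5 for each row, row after row: the opening in per cent of the stroke, from 0 (shut) to 100 (fully open), then the shift along the tool's x, y, z in cm, then the turn about the tool's z in degrees. In form: [claw, x, y, z, roll, claw, x, y, z, roll, ...]. A call has exactly 5 rows; each row is the pose to reach, as a shift and turn from the pose commanded when the call began, along the tool's axes at that moment; what a row does not reach only later rows make up. A row lasts 1/12 s, in which the tool goes at most 41.7 mm and 7.16 degrees, less where a joint would pass 70% of its speed; a pose out of reach is approached as far as the arm can. A call with a gripper value outside its range is refused whole. The fingers move at their own pace and stop on an object; the grip force is fixed at half the most. Time passes only in rows, so rows that repeat a pose let the fingers close, or fill a call up. It gives the time, the measured TCP pose, the force, the opening and the grip force at its end, in the units of the state.
- monitor.read_state(): the state, without advancing time (a new reading comes with each control period).
- viewer.get_image(name): name is "side" or "top"; returns (picture, depth): 480x640x3 uint8, red, green, blue; 480x640 float32, mm along the optical axis (not along the pixel's ray), 0 where there is no reading.
- viewer.camera_model(name): a dict with "mtx" (3x3 intrinsics, pixels), "R" (3x3) and "t" (3): a world point X has camera coordinates R X + t. Camera axes: x right, y down, z forward; pixel columns grow to the right and rows downward; lengths in mm; the calibration is good to about 2 mm. A picture is of the moment at which its call begins. camera_model takes no time and is no camera call.
- workorder.finish_job(): hands the job in; it is judged then, once.
The state is a dict: "clock": time; "qpos": joint angles; "qd": joint speeds; "tau": joint torques, N m; "eef_pos": TCP position; "tool_rot": TCP orientation; "force": force on the tool from outside, world axes, zero at the start; "torque": the same for the moment, N m; "width": finger opening in mm; "gripper_force": force on a finger pad.
Only numpy, scipy, OpenCV 4.12 (cv2) and the standard library are available. Lean on these libraries where they do the work, as an engineer would, in place of code of your own. Each camera call takes 0.05 s, during which the arm holds its last target. There are 200 camera calls.

## Working session

There is one attempt and no reset: what is moved stays moved. The work goes in short steps, Python scripts to look and compute and a tool call to move; the robot and the scene stay as the last step left them, time stands still between calls to the robot, and variables do not carry over. Pictures are saved under pics/ and viewed, at most 14 in all, crops included, and the job is handed in when it is done.

Besides the shell and the picture viewer there is one more tool, called after "Emit:" by a JSON object that holds its "api" and its "payload". arm_command: Moves the arm, as the interface text tells. Its arguments: {"type":"object","properties":{"series":{"type":"array","items":{"type":"number"}}},"required":["series"]}

```bash
mkdir -p pics; cat > h.py <<'E'
import numpy as np, cv2
from cell import monitor, viewer, workorder
def grab(n,tag):
    im,d=viewer.get_image(n); cv2.imwrite(f'pics/{tag}.png',im[:,:,::-1]); np.savez(f'pics/{tag}.npz',im=im,d=d); return im,d
def cloud(n,d):
    m=viewer.camera_model(n);K,R,t=map(np.array,(m['mtx'],m['R'],m['t']))
    v,u=np.mgrid[:480,:640]; p=np.stack([(u-K[0,2])/K[0,0]*d,(v-K[1,2])/K[1,1]*d,d],-1)
    X=(p-t.reshape(3))@R; X[d==0]=np.nan; return X
def pix(n,u,v,z):
    m=viewer.camera_model(n);K,R,t=map(np.array,(m['mtx'],m['R'],m['t']))
    r=R.T@np.linalg.inv(K)@[u,v,1]; c=-R.T@t.reshape(3); return c+r*(z-c[2])/r[2]
E
python3 - <<'E'
from h import *
for n in('top','side'):
    grab(n,n+'0'); m=viewer.camera_model(n); print(n,np.round(-np.array(m['R']).T@np.array(m['t']).reshape(3)),np.round(m['R'],2).tolist(),m['mtx'][0][0])
print(monitor.read_state())
E
```

```text
top [409.  13. 899.] [[-0.0, -1.0, 0.02], [-0.99, -0.0, -0.16], [0.16, -0.02, -0.99]] 473.9769639509444
side [263. 821. 660.] [[-0.94, -0.35, 0.01], [-0.22, 0.57, -0.79], [0.27, -0.75, -0.61]] 550.9992847808438
{'clock': 0.1, 'qpos': array([-1.35881794,  0.62926886,  0.03845952,  1.51823842, -0.02700414,
        0.99630384, -0.02003987]), 'qd': array([ 1.57716196e-03, -3.09117288e-03, -7.98495390e-04, -9.98884120e-04,
       -5.53177518e-04, -7.74907319e-05,  1.95651145e-03]), 'tau': array([ 2.36531589e-03, -5.64517772e+01,  1.23025138e+00, -1.93971169e+01,
        1.13106650e-02,  5.44767041e-03, -1.05774896e-05]), 'eef_pos': array([178.0596103 , 624.52545195, 206.7809466 ]), 'tool_rot': array([-3.13989270e+00,  2.26021467e-05,  2.86376089e+00]), 'force': array([0.4598241 , 0.44379722, 0.26507271]), 'torque': array([-0.03139337, -0.0214006 , -0.03034543]), 'gripper_force': 0.0, 'width': 85.13843999947822}
```

View pics/top0.png

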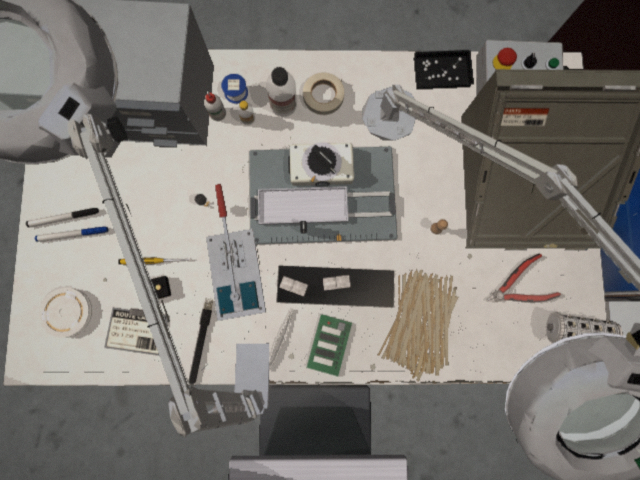

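View pics/side0.png

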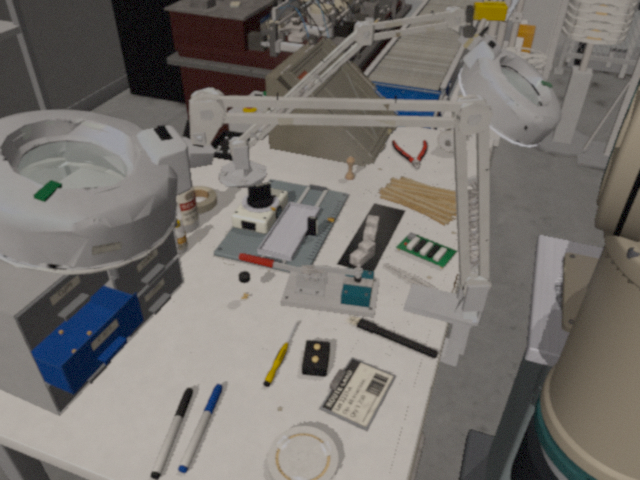

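The top view shows two blocks on the mat at about (293,285) and (336,283). The carriage is at left with its fin at (303,226), the brass mark is near (338,237), the dial is at (322,160), the stamp and vial are at (440,227) and (200,199), and the left lamp arm runs from (185,410) to (85,130). Next I'll enlarge this and measure.

```bash
python3 - <<'E'
from h import *
a=np.load('pics/top0.npz');im,d=a['im'],a['d']
c=im[135:310,240:410];cv2.imwrite('pics/c1.png',cv2.resize(c[:,:,::-1],None,fx=4,fy=3.4,interpolation=cv2.INTER_CUBIC)[:600])
X=cloud('top',d)
# lamp arm heights along the left
for v in range(120,430,30):
    r=X[v,60:240]; i=np.nanargmax(r[:,2]); print('lamp',v,i+60,np.round(r[i]))
# viewer bed/housing
Z=X[...,2]
for name,lo,hi in(('housing',38,46),('dialtop',70,95),('fin',50,66),('tray',14,27)):
    m=(Z>lo)&(Z<hi); m[:, :240]=0;m[:,410:]=0;m[:135]=0;m[260:]=0
    P=X[m]; 
    print(name,m.sum(),np.round(P.mean(0),1),cv2.minAreaRect(P[:,:2].astype(np.float32)))
m=(Z>12)&(Z<40);m[:262]=0;m[310:]=0;m[:,:275]=0;m[:,398:]=0
n,l,s,cc=cv2.connectedComponentsWithStats(m.astype(np.uint8))
for i in range(1,n):
    if s[i,4]>30: P=X[l==i]; print('blk',s[i],np.round(P.mean(0),1),cv2.minAreaRect(P[:,:2].astype(np.float32)))
for nm,(v0,v1,u0,u1) in dict(stamp=(215,240,428,452),vial=(188,212,190,212)).items():
    P=X[v0:v1,u0:u1].reshape(-1,3);P=P[P[:,2]>25];print(nm,np.round(P.mean(0)),P[:,2].max())
E
```

```text
lamp 120 85 [621. 265. 391.]
lamp 150 92 [588. 257. 387.]
lamp 180 104 [553. 241. 388.]
lamp 210 114 [520. 229. 386.]
lamp 240 119 [486. 221. 386.]
lamp 270 137 [454. 201. 383.]
lamp 300 141 [422. 195. 383.]
lamp 330 159 [390. 175. 381.]
lamp 360 163 [359. 169. 382.]
lamp 390 175 [329. 155. 381.]
lamp 420 172 [299. 156. 384.]
housing 1660 [684.5  -5.2  42.7] ((640.046875, -5.8920135498046875), (170.30320739746094, 121.91343688964844), 1.933895468711853)
dialtop 209 [686.2  -5.4  81.1] ((687.3212890625, -5.420351028442383), (46.43101501464844, 13.58971881866455), 46.486419677734375)
fin 469 [ 6.656e+02 -4.000e-01  5.430e+01] ((633.1292114257812, -0.8095817565917969), (53.19105911254883, 164.28346252441406), 83.54741668701172)
tray 4021 [608.9  20.8  18.7] ((631.5565185546875, -13.481719970703125), (205.2687225341797, 352.1674499511719), 8.73964786529541)
blk [323 275  27  16 325] [462.  -33.   27.5] ((462.6967468261719, -32.95650863647461), (22.714597702026367, 48.09959411621094), 6.642364978790283)
blk [279 277  29  20 322] [455.8  45.4  27.9] ((456.41180419921875, 45.62225341796875), (47.73461151123047, 22.512840270996094), 69.44800567626953)
stamp [ 567. -226.   50.] 56.33954697762432
vial [611. 215.  54.] 58.845265936163656
```

View pics/c1.png

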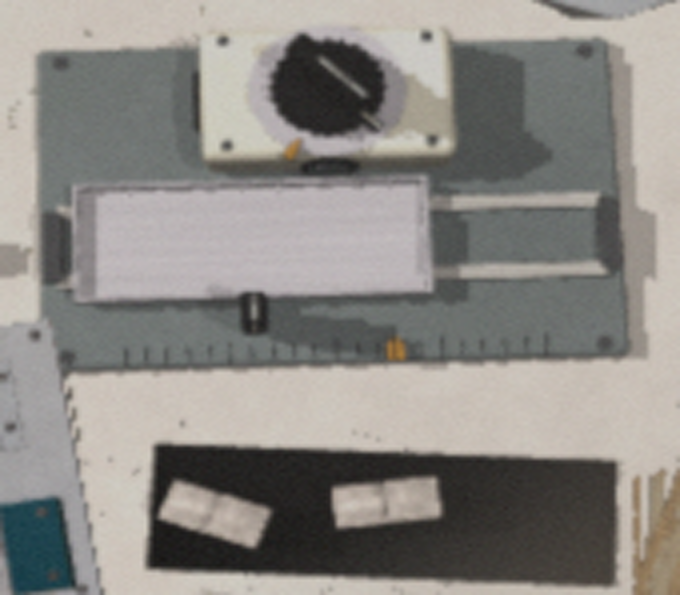

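The crop shows two blocks, each with its step visible. The dial pointer is at lower right, at crop (372,122), and the brass tab is at lower left, at (292,148). The brass rail mark is at (396,349) and the fin at (254,312). I'll start with a rise above the left lamp arm, which tops out at about 391 mm.

Emit:
{"api": "arm_command", "payload": {"series": [100,0,0,-4,0,100,0,0,-8,0,100,0,0,-12,0,100,0,0,-16,0,100,0,0,-20,0]}}

```text
clock: 0.52
eef_pos: [178.1, 624.5, 409.3]
tool_rot: [-3.141, -0.0, 2.864]
force: [0.4, 2.3, 0.2]
width: 85.7
gripper_force: 0.0
```

Emit:
{"api": "arm_command", "payload": {"series": [100,0,0,-2,0,100,0,0,-4,0,100,0,0,-6,0,100,0,0,-6,0,100,0,0,-6,0]}}

```text
clock: 0.93
eef_pos: [178.3, 625.3, 467.9]
tool_rot: [3.14, -0.0, 2.864]
force: [0.5, 0.6, -0.5]
width: 85.8
gripper_force: 0.0
```

```bash
cat >> h.py <<'E'
def to(x,y,z,yaw=None):
    "print tool-frame shift (cm) and turn (deg) to target; yaw in deg taken mod 180"
    s=monitor.read_state(); r,p,w=s['tool_rot']; e=s['eef_pos']
    from scipy.spatial.transform import Rotation as Ro
    R=Ro.from_euler('xyz',[r,p,w]).as_matrix(); sh=R.T@(np.array([x,y,z])-e)/10
    t=0 if yaw is None else -((yaw-np.degrees(w)+90)%180-90)
    print('at',np.round(e,1),'yaw',round(np.degrees(w),1),'q7',round(s['qpos'][6],2),'w',round(s['width'],1),'gf',round(s['gripper_force'],1),'F',np.round(s['force'],1),'t',round(s['clock'],1),'| shift',np.round(sh,2),'turn',round(t,1))
E
python3 - <<'E'
from h import *
a=np.load('pics/top0.npz');im,d=a['im'],a['d'];X=cloud('top',d);Z=X[...,2]
def rect(lo,hi,v0,v1,u0,u1):
    m=(Z>lo)&(Z<hi);w=np.zeros_like(m);w[v0:v1,u0:u1]=1;P=X[m&w];return len(P),np.round(P.mean(0),1),cv2.minAreaRect(P[:,:2].astype(np.float32))
print('housing',rect(36,47,138,186,285,358))
print('fin',rect(45,70,218,238,295,312))
print('tray',rect(12,27,186,226,256,352))
print('bed',rect(5,14,140,246,240,410))
hsv=cv2.cvtColor(im,cv2.COLOR_RGB2HSV)
m=((hsv[...,0]>12)&(hsv[...,0]<30)&(hsv[...,1]>130)&(hsv[...,2]>90)).astype(np.uint8);m[:135]=0;m[260:]=0;m[:,:240]=0;m[:,:285]=0;m[:,400:]=0
n,l,s,c=cv2.connectedComponentsWithStats(m)
for i in range(1,n): print('brass',s[i],c[i],np.round(X[l==i].mean(0),1),np.round(pix('top',*c[i],46),1),np.round(pix('top',*c[i],15),1))
print('heads',np.nanmax(X[0:160,0:115,2]),np.nanmax(X[50:145,120:210,2]))
print('mat blocks split')
for (v0,v1,u0,u1) in((275,300,276,309),(272,294,320,353)):
  for lo,hi in((15,26),(26,36)): print(rect(lo,hi,v0,v1,u0,u1))
hs=(hsv[...,2]<60).astype(np.uint8);hs[:262]=0;hs[312:]=0;hs[:,:270]=0;hs[:,402:]=0
v,u=np.nonzero(hs); print('mat',cv2.minAreaRect(np.array([pix('top',b,a_,2)[:2] for a_,b in zip(v,u)],np.float32)))
to(330,440,460)
E
```

```text
housing (1809, array([684.1,  -5.1,  42.7]), ((686.0006713867188, -4.421169281005859), (79.11772918701172, 122.76445770263672), 2.196239948272705))
fin (73, array([562.2,  27.6,  57.3]), ((562.5684814453125, 27.509977340698242), (17.810230255126953, 10.888105392456055), 0.09256145358085632))
tray (3291, array([609.1,  28.8,  19. ]), ((610.1762084960938, 27.3162841796875), (77.07763671875, 182.57125854492188), 0.2563210129737854))
bed (7505, array([623.5, -19.2,  10.8]), ((641.3960571289062, -14.469512939453125), (206.707763671875, 328.7262878417969), 1.8547325134277344))
brass [312 178   2   4   6] [312.5 179.5] [650.8  10.4  50.5] [652.1  10.4  46. ] [660.9  10.3  15. ]
brass [337 236   4   5  17] [338.58823529 237.64705882] [547.4 -39.   17. ] [542.9 -37.3  46. ] [547.7 -39.1  15. ]
heads 395.5624696333089 355.7615877898628
mat blocks split
(153, array([460.2,  56.9,  22.7]), ((456.419189453125, 45.62324523925781), (47.73624038696289, 22.510051727294922), 69.47093963623047))
(160, array([452. ,  35.1,  32.8]), ((454.4116516113281, 40.979888916015625), (37.561546325683594, 21.92645263671875), 69.40023803710938))
(160, array([460.8, -21.5,  22.6]), ((461.6988220214844, -27.094778060913086), (22.0701961517334, 36.22734832763672), 6.675548076629639))
(158, array([463.3, -44.5,  32.5]), ((462.6685791015625, -36.122276306152344), (21.808385848999023, 41.808589935302734), 6.505177021026611))
mat ((457.9201965332031, -31.275779724121094), (213.21502685546875, 66.63703155517578), 87.539306640625)
at [178.3 625.3 467.9] yaw 164.1 q7 -0.02 w 85.8 gf 0.0 F [ 0.5  0.6 -0.5] t 0.9 | shift [-19.67 -13.66   0.77] turn 0
```

Emit:
{"api": "arm_command", "payload": {"series": [100,-3.3,-2.3,0,0,100,-6.6,-4.6,0,0,100,-9.8,-6.8,0,0,100,-13.1,-9.1,0,0,100,-16.4,-11.4,0,0]}}

```text
clock: 1.35
eef_pos: [305.1, 468.2, 465.6]
tool_rot: [-3.138, -0.001, 2.864]
force: [0.8, 0.8, -0.2]
width: 85.7
gripper_force: 0.0
```

Emit:
{"api": "arm_command", "payload": {"series": [100,-3.3,-2.3,0,0,100,-5.5,-5.6,0,0,100,-7.7,-8.9,0,0,100,-9.9,-12.3,0,0,100,-12.1,-15.6,0,0]}}

```text
clock: 1.77
eef_pos: [377.8, 284.6, 465.8]
tool_rot: [-3.139, -0.002, 2.864]
force: [1.5, -0.1, 0.9]
width: 85.3
gripper_force: 0.0
```

Emit:
{"api": "arm_command", "payload": {"series": [100,-2.2,-3.3,0,0,100,-4.4,-6.6,0,0,100,-6.6,-9.9,0,0,100,-8.8,-13.2,0,0,100,-11,-16.6,0,0]}}

```text
clock: 2.18
eef_pos: [437.8, 95.6, 466.0]
tool_rot: [-3.14, -0.002, 2.864]
force: [1.0, 0.6, -0.3]
width: 85.6
gripper_force: 0.0
```

Emit:
{"api": "arm_command", "payload": {"series": [100,-1.6,-2.3,0,7,100,-3.1,-4.6,0,14,100,-3.1,-4.6,0,21,100,-3.1,-4.6,0,28,100,-3.1,-4.6,0,35]}}

```text
clock: 2.6
eef_pos: [454.9, 44.0, 465.8]
tool_rot: [-3.139, -0.002, 2.245]
force: [0.9, -1.2, 0.1]
width: 85.4
gripper_force: 0.0
```

```bash
python3 -c "
from h import *
to(456.4,45.6,150,69.4)
grab('top','top1')"
```

```text
at [454.9  44.  465.8] yaw 128.6 q7 0.6 w 85.4 gf 0.0 F [ 0.9 -1.2  0.1] t 2.6 | shift [-2.000e-02  3.100e-01  3.158e+01] turn 59.2
```

Emit:
{"api": "arm_command", "payload": {"series": [60,0,0.2,4,7,60,0,0.2,8,14,60,0,0.2,12,21,60,0,0.2,16,28,60,0,0.2,20,35]}}

```text
clock: 3.07
eef_pos: [455.8, 45.9, 265.1]
tool_rot: [-3.14, 0.0, 1.639]
force: [-0.4, 1.3, -0.7]
width: 51.1
gripper_force: 0.0
```

Emit:
{"api": "arm_command", "payload": {"series": [60,0,0,4,7,60,0,0,8,14,60,0,0,12,21,60,0,0,15,24.2,60,0,0,18,24.2]}}

```text
clock: 3.48
eef_pos: [454.9, 45.6, 84.8]
tool_rot: [-3.139, 0.003, 1.22]
force: [0.8, 0.5, 0.8]
width: 51.3
gripper_force: 0.0
```

```bash
python3 -c "
from h import *
to(456.4,45.6,7,69.4)
a=np.load('pics/top1.npz');X=cloud('top',a['d']);Z=X[...,2]
for (v0,v1,u0,u1) in((275,300,276,309),(270,297,318,356)):
    P=X[v0:v1,u0:u1].reshape(-1,3);P=P[(P[:,2]>14)&(P[:,2]<40)];print(len(P),cv2.minAreaRect(P[:,:2].astype(np.float32)))
"
```

```text
at [454.9  45.6  84.8] yaw 69.9 q7 0.03 w 51.3 gf 0.0 F [0.8 0.5 0.8] t 3.5 | shift [0.07 0.16 7.78] turn 0.5
0 ((0.0, 0.0), (0.0, 0.0), 0.0)
0 ((0.0, 0.0), (0.0, 0.0), 0.0)
```

Emit:
{"api": "arm_command", "payload": {"series": [60,0,0.1,3,0.5,60,0,0.1,5.5,0.5,60,0,0.1,7,0.5,60,0,0.1,7.8,0.5,60,0,0.1,7.8,0.5]}}

```text
clock: 3.9
eef_pos: [456.1, 45.3, 7.8]
tool_rot: [-3.138, 0.002, 1.212]
force: [0.0, -0.3, 0.4]
width: 51.5
gripper_force: 0.0
```

Emit:
{"api": "arm_command", "payload": {"series": [0,0,0,0,0,0,0,0,0,0,0,0,0,0,0,0,0,0,0,0,0,0,0,0,0]}}

```text
clock: 4.32
eef_pos: [458.7, 45.9, 10.3]
tool_rot: [3.14, -0.001, 1.211]
force: [0.3, 0.9, -0.4]
width: -0.6
gripper_force: 0.0
```

Emit:
{"api": "arm_command", "payload": {"series": [0,0,0,-2,0,0,0,0,-5,0,0,0,0,-8,0,0,0,0,-9,0,0,0,0,-9,0]}}

```text
clock: 4.73
eef_pos: [460.2, 46.0, 102.2]
tool_rot: [3.137, -0.003, 1.212]
force: [-1.0, -0.3, -0.8]
width: 0.2
gripper_force: 0.0
```

```bash
python3 -c "
from h import *
to(610,72,96,92.1)
grab('side','s1');grab('top','top2')
"
```

```text
at [460.2  46.  102.2] yaw 69.4 q7 0.02 w 0.2 gf 0.0 F [-1.  -0.3 -0.8] t 4.7 | shift [ 7.7  13.11  0.71] turn -22.7
```

View pics/s1.png

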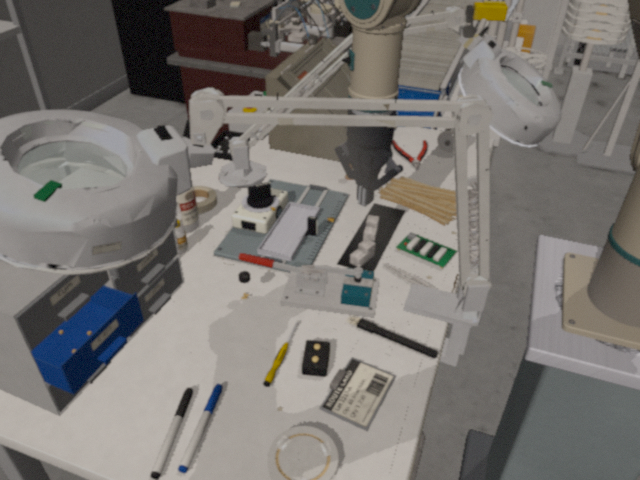

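The side view shows the gripper shut and empty at about (365,195), with both blocks still on the mat near (357,255) and (370,235). I'll compare where each camera places the blocks and the fingertips.

```bash
python3 - <<'E'
from h import *
def proj(n,P):
    m=viewer.camera_model(n);K,R,t=map(np.array,(m['mtx'],m['R'],m['t']));c=R@np.array(P,float)+t.reshape(3);q=K@c;return np.round(q[:2]/q[2],1)
print('side proj blk1',proj('side',(456,45,20)),'tcp',proj('side',(460,46,102)),'blk2',proj('side',(462,-33,20)))
for f in('side0','s1'):
    a=np.load(f'pics/{f}.npz');X=cloud('side',a['d']);Z=X[...,2]
    m=(Z>12)&(Z<45)&(X[...,0]>420)&(X[...,0]<495)&(X[...,1]>-150)&(X[...,1]<85)
    n,l,s,c=cv2.connectedComponentsWithStats(m.astype(np.uint8))
    for i in range(1,n):
        if s[i,4]>15: P=X[l==i];print(f,s[i],np.round(P.mean(0)),cv2.minAreaRect(P[:,:2].astype(np.float32)))
X=cloud('side',np.load('pics/s1.npz')['d'])
P=X[100:215,300:430].reshape(-1,3);P=P[(P[:,0]>380)&(P[:,0]<540)&(abs(P[:,1]-20)<110)&(P[:,2]>60)&(P[:,2]<135)];print('fingers',len(P),np.round(P.mean(0)),P[:,2].min(),np.round(P[np.argsort(P[:,2])[:12]].mean(0)))
a=np.load('pics/top2.npz');X=cloud('top',a['d']);m=(X[...,2]>12)&(X[...,2]<45)&(X[...,0]>420)&(X[...,0]<495)&(X[...,1]>-150)&(X[...,1]<85);P=X[m];print('top',len(P),np.round(P.mean(0)) if len(P) else 0)
E
```

```text
side proj blk1 [363.7 251.8] tcp [364.  215.4] blk2 [372.1 227.8]
side0 [363 215  16  24 275] [464. -28.  26.] ((464.8124694824219, -30.815162658691406), (22.321800231933594, 51.54865646362305), 6.000153541564941)
side0 [350 239  25  25 372] [457.  49.  25.] ((458.7813720703125, 47.30207061767578), (50.83515167236328, 24.465591430664062), 69.09416198730469)
s1 [385 198  11   4  16] [ 455. -148.   17.] ((454.97900390625, -146.9682159423828), (22.297029495239258, 6.042356014251709), 2.306702136993408)
s1 [363 215  16  25 277] [464. -28.  26.] ((465.32037353515625, -31.219369888305664), (22.314594268798828, 52.56113815307617), 6.248006820678711)
s1 [350 239  25  25 367] [457.  49.  25.] ((458.54443359375, 46.82469940185547), (50.92428207397461, 24.279033660888672), 69.4755630493164)
fingers 23 [463.  54. 131.] 127.59219643427298 [463.  53. 130.]
top 356 [461. -42.  27.]
```

```bash
python3 -c "
import cv2
b=cv2.imread('pics/s1.png')[130:290,290:450];cv2.imwrite('pics/c2.png',cv2.resize(b,None,fx=3.6,fy=3.6,interpolation=cv2.INTER_CUBIC))"
```

```text
(no output)
```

View pics/c2.png

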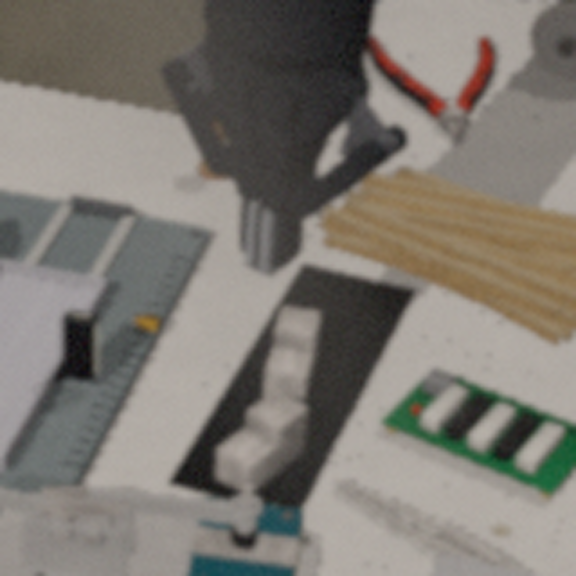

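The crop shows the fingertips at about (363,205) in full-image pixels, while the reported TCP projects to (364,215). So the real tips sit about 23 mm higher than reported, and the fingers closed above the block, which hasn't moved. I'll open again, go lower and check with the side camera.

Emit:
{"api": "arm_command", "payload": {"series": [45,0,0,3,0,45,0,0,5,0,45,0,0,5,0,45,0,0,5,0,45,0,0,5,0]}}

```text
clock: 5.25
eef_pos: [458.0, 45.3, 49.5]
tool_rot: [-3.141, 0.001, 1.21]
force: [0.1, -0.7, -0.7]
width: 38.2
gripper_force: 0.0
```

```bash
cat >> h.py <<'E'
def proj(n,P):
    m=viewer.camera_model(n);K,R,t=map(np.array,(m['mtx'],m['R'],m['t']));c=R@np.array(P,float)+t.reshape(3);q=K@c;return np.round(q[:2]/q[2],1)
E
python3 - <<'E'
from h import *
for i in range(4):
    to(456.4,45.6,7,69.4); im,d=grab('side','s2')
    print(np.round(monitor.read_state()['qpos'],4))
e=monitor.read_state()['eef_pos']; print('tcp px',proj('side',e))
X=cloud('side',d);P=X.reshape(-1,3);v,u=np.mgrid[:480,:640]
k=(P[:,0]>380)&(P[:,0]<540)&(abs(P[:,1]-45)<60)&(P[:,2]>40)&(P[:,2]<110)
Q=P[k];uv=np.c_[u.ravel()[k],v.ravel()[k]];o=np.argsort(-uv[:,1])[:25]
print(len(Q),np.round(np.c_[uv,Q][o]).astype(int).tolist())
b=im[170:280,300:440,::-1];cv2.imwrite('pics/c3.png',cv2.resize(b,None,fx=4.5,fy=4.5,interpolation=cv2.INTER_CUBIC))
E
```

```text
at [458.   45.3  49.5] yaw 69.3 q7 0.09 w 38.2 gf 0.0 F [ 0.1 -0.7 -0.7] t 5.2 | shift [-0.02 -0.16  4.25] turn -0.1
[-0.3983  0.6728  0.3532  2.1727 -0.6023  0.39    0.0884]
at [458.5  45.4  50. ] yaw 69.4 q7 0.09 w 38.2 gf 0.0 F [-0.1  0.3 -0.2] t 5.3 | shift [-0.05 -0.2   4.3 ] turn -0.0
[-0.3986  0.6723  0.3532  2.1726 -0.6023  0.3898  0.0885]
at [458.7  45.5  50.2] yaw 69.4 q7 0.09 w 38.5 gf 0.0 F [-0.1  0.4  0.8] t 5.3 | shift [-0.08 -0.22  4.32] turn -0.0
[-0.3988  0.672   0.3532  2.1726 -0.6025  0.3897  0.0885]
at [458.8  45.7  50.3] yaw 69.4 q7 0.09 w 38.3 gf 0.0 F [-0.9  0.3 -0. ] t 5.4 | shift [-0.09 -0.22  4.33] turn -0.0
[-0.3988  0.672   0.3531  2.1727 -0.6025  0.3896  0.0886]
tcp px [363.1 238.7]
331 [[372, 234, 439, 62, 78], [371, 234, 440, 64, 79], [373, 233, 439, 58, 77], [372, 233, 440, 61, 79], [371, 233, 441, 64, 81], [370, 233, 443, 63, 80], [369, 233, 445, 60, 77], [369, 232, 445, 62, 81], [368, 232, 446, 64, 81], [371, 232, 441, 64, 83], [370, 232, 443, 63, 82], [372, 232, 439, 65, 85], [373, 232, 438, 59, 81], [374, 232, 436, 61, 82], [375, 232, 434, 63, 85], [369, 231, 445, 62, 83], [376, 231, 433, 61, 85], [370, 231, 443, 64, 85], [368, 231, 447, 62, 83], [373, 231, 438, 60, 83], [375, 231, 433, 67, 89], [371, 231, 441, 64, 85], [372, 231, 440, 62, 84], [374, 231, 436, 63, 86], [372, 230, 440, 60, 85]]
```

View pics/c3.png

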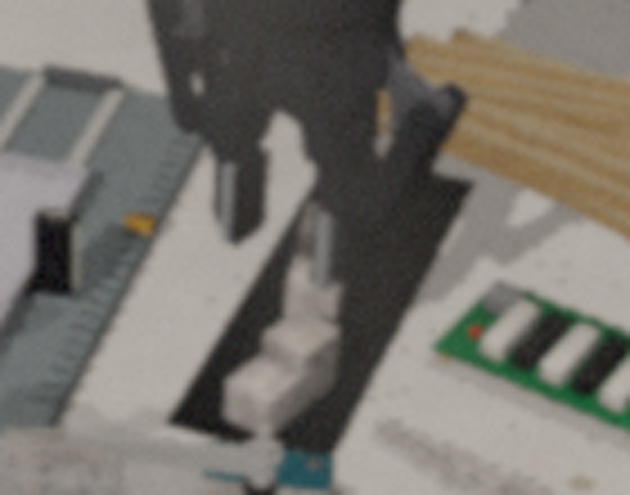

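The tips are at z≈78 with the TCP reported at 50, so the z offset is about +25 mm; laterally the fingers straddle the block well. Going down 6.4 cm.

Emit:
{"api": "arm_command", "payload": {"series": [45,0,-0.1,2.5,0,45,0,-0.1,4.5,0,45,0,-0.1,5.5,0,45,0,-0.1,6.1,0,45,0,-0.1,6.4,0]}}

```text
clock: 5.87
eef_pos: [457.2, 46.0, -14.8]
tool_rot: [-3.141, -0.0, 1.211]
force: [0.1, -0.6, -0.2]
width: 38.7
gripper_force: 0.0
```

Emit:
{"api": "arm_command", "payload": {"series": [45,0,0,0,0,0,0,0,0,0,0,0,0,0,0,0,0,0,0,0,0,0,0,0,0]}}

```text
clock: 6.28
eef_pos: [457.6, 46.2, -13.7]
tool_rot: [3.141, -0.001, 1.211]
force: [-0.2, 0.1, 5.9]
width: 20.8
gripper_force: 59.6
```

```bash
python3 - <<'E'
from h import *
im,d=grab('side','s3');to(456.4,45.6,7,69.4)
b=im[170:280,300:440,::-1];cv2.imwrite('pics/c4.png',cv2.resize(b,None,fx=4.5,fy=4.5,interpolation=cv2.INTER_CUBIC))
E
```

```text
at [457.6  46.2 -13.7] yaw 69.4 q7 0.28 w 20.7 gf 59.6 F [-0.7 -0.7  6.8] t 6.3 | shift [-0.09 -0.09 -2.07] turn -0.0
```

View pics/c4.png

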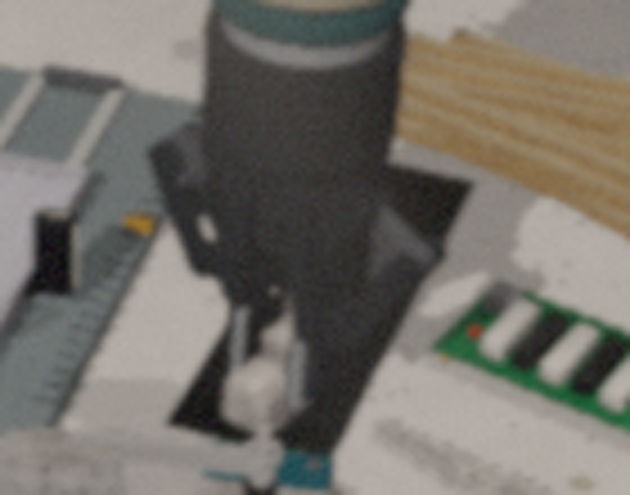

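The block is held at a width of 20.7 mm with 59.6 N, and the tips are just at the mat. Lifting it.

Emit:
{"api": "arm_command", "payload": {"series": [0,0,0,-1,0,0,0,0,-3,0,0,0,0,-6,0,0,0,0,-8,0,0,0,0,-8,0]}}

```text
clock: 6.75
eef_pos: [459.4, 46.1, 68.5]
tool_rot: [3.136, -0.002, 1.211]
force: [0.6, 0.4, -2.0]
width: 20.6
gripper_force: 59.2
```

```bash
python3 -c "
from h import *
to(607.3,75,66,92.1)"
```

```text
at [459.4  46.1  68.5] yaw 69.4 q7 0.17 w 20.6 gf 59.2 F [ 0.6  0.4 -2. ] t 6.8 | shift [ 7.91 12.83  0.34] turn -22.7
```

Emit:
{"api": "arm_command", "payload": {"series": [0,1.5,2.5,0,-5,0,3.2,5.2,0,-11,0,4.9,7.9,0,-17,0,6.5,10.5,0,-22.7,0,7.9,12.8,0,-22.7]}}

```text
clock: 7.17
eef_pos: [606.4, 75.7, 64.7]
tool_rot: [-3.142, -0.001, 1.612]
force: [0.0, 0.5, -1.7]
width: 21.0
gripper_force: 59.2
```

Emit:
{"api": "arm_command", "payload": {"series": [0,0,0,0,0,0,0,0,0,0,0,0,0,1,0,0,0,0,2,0,0,0,0,2,0]}}

```text
clock: 7.58
eef_pos: [601.5, 74.8, 42.7]
tool_rot: [-3.136, -0.0, 1.607]
force: [-0.2, 0.3, -1.8]
width: 20.7
gripper_force: 59.3
```

```bash
python3 -c "
from h import *
to(607.3,75,3,92.1)"
```

```text
at [601.5  74.8  42.7] yaw 92.0 q7 0.33 w 20.7 gf 59.3 F [-0.2  0.3 -1.8] t 7.6 | shift [-0.    0.6   3.97] turn -0.1
```

Emit:
{"api": "arm_command", "payload": {"series": [0,0,0.3,1,0,0,0,0.5,2,0,0,0,0.5,2.6,0,0,0,0.5,2.6,0,0,0,0.5,2.6,0]}}

```text
clock: 8.0
eef_pos: [609.4, 74.9, 18.9]
tool_rot: [-3.14, 0.0, 1.607]
force: [-0.6, 1.1, -1.6]
width: 20.6
gripper_force: 59.4
```

```bash
python3 - <<'E'
from h import *
im,d=grab('side','s4');to(607.3,75,3,92.1)
X=cloud('side',d)
P=X.reshape(-1,3);k=(P[:,0]>560)&(P[:,0]<660)&(P[:,1]>65)&(P[:,1]<112)&(P[:,2]>12)&(P[:,2]<75)
v,u=np.mgrid[:480,:640];print(u.ravel()[k].min(),u.ravel()[k].max(),v.ravel()[k].min(),v.ravel()[k].max())
b=im[160:280,210:340,::-1];cv2.imwrite('pics/c5.png',cv2.resize(b,None,fx=5,fy=5,interpolation=cv2.INTER_CUBIC))
E
```

```text
at [609.8  75.   19.4] yaw 92.1 q7 0.34 w 20.9 gf 59.4 F [ 0.4  0.2 -1.3] t 8.1 | shift [ 0.01 -0.25  1.64] turn -0.0
250 306 217 263
```

View pics/c5.png

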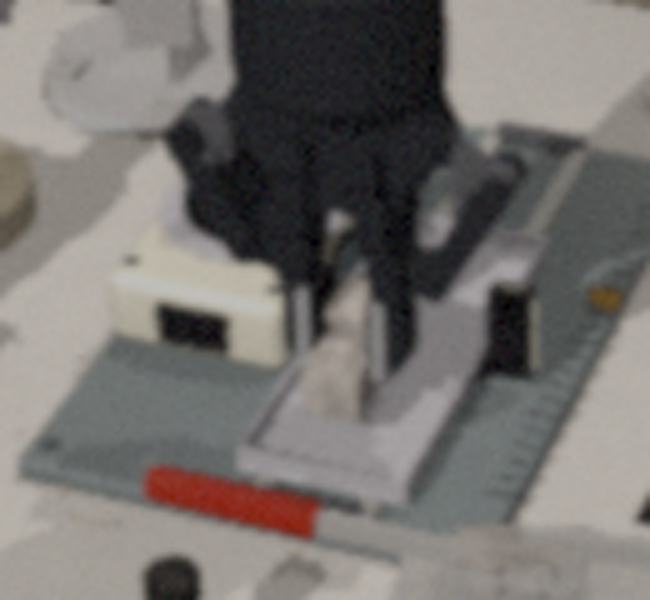

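The block hangs centred over the tray's left part, still a little above the floor, and the tool is clear of both the housing and the fin. I'll lower it and check the force.

Emit:
{"api": "arm_command", "payload": {"series": [0,0,-0.2,0.5,0,0,0,-0.2,1,0,0,0,-0.2,1.3,0,0,0,-0.2,1.5,0,0,0,-0.2,1.5,0]}}

```text
clock: 8.47
eef_pos: [607.4, 75.0, 4.0]
tool_rot: [-3.141, 0.0, 1.607]
force: [-0.0, 0.2, -1.8]
width: 20.8
gripper_force: 59.4
```

Emit:
{"api": "arm_command", "payload": {"series": [0,0,0,0.1,0,0,0,0,0.1,0,0,0,0,0.1,0,0,0,0,0.1,0,0,0,0,0.1,0]}}

```text
clock: 8.88
eef_pos: [608.0, 75.0, 3.7]
tool_rot: [3.141, -0.0, 1.607]
force: [-0.0, -0.7, -1.8]
width: 20.8
gripper_force: 59.4
```

Emit:
{"api": "arm_command", "payload": {"series": [0,0,0,0.1,0,0,0,0,0.2,0,0,0,0,0.3,0,0,0,0,0.3,0,0,0,0,0.3,0]}}

```text
clock: 9.3
eef_pos: [608.1, 75.1, 2.3]
tool_rot: [3.141, -0.001, 1.607]
force: [-3.6, 0.6, 12.1]
width: 20.1
gripper_force: 61.0
```

Emit:
{"api": "arm_command", "payload": {"series": [0,0,0,0.1,0,0,0,0,0.1,0,0,0,0,0.1,0,0,0,0,0.1,0,0,0,0,0.1,0]}}

```text
clock: 9.72
eef_pos: [608.1, 75.1, 2.2]
tool_rot: [3.141, -0.001, 1.607]
force: [-5.2, 0.7, 18.1]
width: 20.5
gripper_force: 62.0
```

Emit:
{"api": "arm_command", "payload": {"series": [0,0,0,-0.2,0,36,0,0,-0.2,0,36,0,0,-0.2,0,36,0,0,-0.2,0,36,0,0,-0.2,0]}}

```text
clock: 10.13
eef_pos: [607.8, 74.9, 1.3]
tool_rot: [-3.141, 0.0, 1.607]
force: [-0.1, 0.2, -1.0]
width: 30.8
gripper_force: 0.0
```

Emit:
{"api": "arm_command", "payload": {"series": [36,0,0,-1.5,0,36,0,0,-4,0,36,0,0,-8,0,36,0,0,-9,0,36,0,0,-9,0]}}

```text
clock: 10.55
eef_pos: [610.7, 74.9, 94.9]
tool_rot: [3.135, -0.0, 1.607]
force: [0.8, -1.4, 0.1]
width: 30.8
gripper_force: 0.0
```

```bash
python3 - <<'E'
from h import *
im,d=grab('side','s5');to(462.5,-33,60,96.6)
X=cloud('side',d)
def bl(x0,x1,y0,y1,z0,z1):
    m=(X[...,0]>x0)&(X[...,0]<x1)&(X[...,1]>y0)&(X[...,1]<y1)&(X[...,2]>z0)&(X[...,2]<z1);P=X[m];print(len(P),np.round(P.mean(0)),cv2.minAreaRect(P[:,:2].astype(np.float32)))
bl(570,650,40,105,27,60); bl(425,490,-90,20,12,45)
E
```

```text
at [609.   75.2  92.9] yaw 92.1 q7 0.3 w 31.0 gf 0.0 F [ 0.1  0.2 -0.6] t 10.6 | shift [-10.28 -15.05   3.24] turn -4.5
364 [608.  78.  41.] ((611.1669921875, 74.63362884521484), (53.021759033203125, 75.98597717285156), 78.46176147460938)
278 [464. -28.  26.] ((465.10028076171875, -30.870006561279297), (22.00304412841797, 51.670875549316406), 6.5623650550842285)
```

Emit:
{"api": "arm_command", "payload": {"series": [45,-2,-3,0,0,45,-4,-6,0,-1,45,-6.2,-9,1,-2,45,-8.3,-12.1,2,-4.5,45,-10.3,-15,3.2,-4.5]}}

```text
clock: 11.02
eef_pos: [459.0, -34.0, 58.5]
tool_rot: [-3.14, 0.0, 1.688]
force: [0.7, -0.6, -0.4]
width: 38.5
gripper_force: 0.0
```

Emit:
{"api": "arm_command", "payload": {"series": [45,0,0,0,0,45,0,0,0,0,45,0,0,0.5,0,45,0,0,1,0,45,0,0,1,0]}}

```text
clock: 11.43
eef_pos: [462.2, -32.4, 48.4]
tool_rot: [-3.141, -0.0, 1.688]
force: [0.1, -0.3, -0.1]
width: 38.3
gripper_force: 0.0
```

```bash
python3 - <<'E'
from h import *
to(463,-32.5,-14,96.6)
im,d=grab('top','top3');a=np.load('pics/top3.npz');X=cloud('top',a['d']);m=(X[...,2]>14)&(X[...,2]<36)&(X[...,0]>420)&(X[...,0]<495)&(X[...,1]>-150)&(X[...,1]<85);P=X[m];print('top',len(P),np.round(P.mean(0)) if len(P) else 0)
E
```

```text
at [462.2 -32.4  48.4] yaw 96.7 q7 0.65 w 38.3 gf 0.0 F [ 0.1 -0.3 -0.1] t 11.4 | shift [-0.03  0.08  6.24] turn 0.1
top 14 [ 435. -149.   16.]
```

Emit:
{"api": "arm_command", "payload": {"series": [45,0,0.1,2.5,0,45,0,0.1,4.5,0,45,0,0.1,5.5,0,45,0,0.1,6.1,0,45,0,0.1,6.1,0]}}

```text
clock: 11.9
eef_pos: [462.4, -32.7, -12.7]
tool_rot: [-3.14, -0.0, 1.687]
force: [0.5, 1.1, 1.0]
width: 38.3
gripper_force: 0.0
```

Emit:
{"api": "arm_command", "payload": {"series": [45,0,0,0,0,0,0,0,0,0,0,0,0,0,0,0,0,0,0,0,0,0,0,0,0]}}

```text
clock: 12.32
eef_pos: [463.3, -33.1, -10.7]
tool_rot: [3.14, -0.0, 1.686]
force: [-0.9, 0.6, 6.2]
width: 20.2
gripper_force: 59.4
```

Emit:
{"api": "arm_command", "payload": {"series": [0,0,0,-1,0,0,0,0,-3,0,0,0,0,-6,0,0,0,0,-8,0,0,0,0,-8,0]}}

```text
clock: 12.73
eef_pos: [464.9, -33.6, 71.6]
tool_rot: [3.136, 0.001, 1.686]
force: [0.4, -0.1, -1.6]
width: 20.7
gripper_force: 59.0
```

```bash
python3 -c "
from h import *
to(610.8,-20,66,92.1)"
```

```text
at [464.9 -33.6  71.6] yaw 96.6 q7 0.72 w 20.7 gf 59.0 F [ 0.4 -0.1 -1.6] t 12.7 | shift [-0.32 14.65  0.65] turn 4.5
```

Emit:
{"api": "arm_command", "payload": {"series": [0,0,3,0,1,0,0,6,0,2,0,0,9,0,3,0,0,12,0,4,0,-0.3,14.6,0,4.5]}}

```text
clock: 13.15
eef_pos: [609.4, -17.8, 67.5]
tool_rot: [-3.141, -0.001, 1.608]
force: [0.2, 0.2, -1.2]
width: 20.9
gripper_force: 59.1
```

Emit:
{"api": "arm_command", "payload": {"series": [0,0,0,0,0,0,0,0,1,0,0,0,0,3,0,0,0,0,4,0,0,0,0,4,0]}}

```text
clock: 13.57
eef_pos: [604.1, -19.1, 25.2]
tool_rot: [-3.134, -0.001, 1.606]
force: [-0.3, -0.6, -1.6]
width: 20.4
gripper_force: 59.2
```

Emit:
{"api": "arm_command", "payload": {"series": [0,0,0,0,0,0,0,0,0,0,0,0,0,0,0,0,0,0,0,0,0,0,0,0,0]}}

```text
clock: 13.98
eef_pos: [608.5, -19.5, 29.3]
tool_rot: [3.14, -0.0, 1.607]
force: [0.1, 0.0, -0.8]
width: 21.0
gripper_force: 39.2
```

```bash
python3 -c "
from h import *
to(610.8,-20,5.5,92.1)"
```

```text
at [608.5 -19.5  29.3] yaw 92.1 q7 0.56 w 21.0 gf 39.2 F [ 0.1  0.  -0.8] t 14.0 | shift [-0.06  0.22  2.38] turn -0.0
```

Emit:
{"api": "arm_command", "payload": {"series": [0,0,0.1,0.6,0,0,0,0.1,1.2,0,0,0,0.1,1.7,0,0,0,0.1,2.0,0,0,0,0.1,2.0,0]}}

```text
clock: 14.4
eef_pos: [608.2, -19.4, 7.4]
tool_rot: [-3.14, -0.0, 1.607]
force: [-0.9, 0.4, -1.4]
width: 20.2
gripper_force: 64.0
```

Emit:
{"api": "arm_command", "payload": {"series": [0,0,0,0,0,0,0,0,0.1,0,0,0,0,0.2,0,0,0,0,0.2,0,0,0,0,0.2,0]}}

```text
clock: 14.82
eef_pos: [609.1, -19.5, 6.7]
tool_rot: [3.142, -0.0, 1.607]
force: [-0.4, 0.3, -1.3]
width: 20.2
gripper_force: 64.0
```

Emit:
{"api": "arm_command", "payload": {"series": [0,0,0,0.1,0,0,0,0,0.2,0,0,0,0,0.2,0,0,0,0,0.2,0,0,0,0,0.2,0]}}

```text
clock: 15.23
eef_pos: [609.3, -19.5, 5.3]
tool_rot: [3.141, -0.0, 1.607]
force: [-2.3, -0.0, 5.5]
width: 20.1
gripper_force: 64.9
```

Emit:
{"api": "arm_command", "payload": {"series": [0,0,0,0.1,0,0,0,0,0.1,0,0,0,0,0.1,0,0,0,0,0.1,0,0,0,0,0.1,0]}}

```text
clock: 15.65
eef_pos: [609.3, -19.5, 5.3]
tool_rot: [3.141, -0.001, 1.607]
force: [-3.5, 0.1, 12.5]
width: 20.6
gripper_force: 66.0
```

Emit:
{"api": "arm_command", "payload": {"series": [0,0,0,-0.2,0,36,0,0,-0.2,0,36,0,0,-0.2,0,36,0,0,-0.2,0,36,0,0,-0.2,0]}}

```text
clock: 16.07
eef_pos: [609.0, -19.5, 5.3]
tool_rot: [-3.141, 0.0, 1.607]
force: [-0.3, 0.3, -0.3]
width: 30.5
gripper_force: 0.0
```

Emit:
{"api": "arm_command", "payload": {"series": [36,0,0,-1.5,0,36,0,0,-4,0,36,0,0,-8,0,36,0,0,-12,0,36,0,0,-14,0]}}

```text
clock: 16.48
eef_pos: [611.1, -20.4, 149.8]
tool_rot: [3.136, 0.001, 1.607]
force: [0.3, -1.0, -0.4]
width: 30.5
gripper_force: 0.0
```

```bash
python3 - <<'E'
from h import *
im,d=grab('side','s6');to(562.5,27.5,75,182.1)
X=cloud('side',d)
def bl(x0,x1,y0,y1,z0,z1):
    m=(X[...,0]>x0)&(X[...,0]<x1)&(X[...,1]>y0)&(X[...,1]<y1)&(X[...,2]>z0)&(X[...,2]<z1);P=X[m];print(len(P),np.round(P.mean(0),1),P[:,2].max(),cv2.minAreaRect(P[:,:2].astype(np.float32)))
bl(575,650,40,105,27,60); bl(575,645,-60,20,27,60);bl(550,574,10,45,40,62)
b=im[160:280,210:340,::-1];cv2.imwrite('pics/c6.png',cv2.resize(b,None,fx=5,fy=5,interpolation=cv2.INTER_CUBIC))
E
```

```text
at [613.  -20.6 152.4] yaw 92.1 q7 0.47 w 30.7 gf 0.0 F [ 0.6 -0.5  2.8] t 16.5 | shift [ 5.   -4.95  7.68] turn 90.0
368 [608.2  78.   40.6] 52.1074831668014 ((608.5379638671875, 74.01614379882812), (65.49331665039062, 60.40511703491211), 0.7711787223815918)
306 [609.5 -15.2  40.7] 52.48490629000257 ((611.8306884765625, -17.11709213256836), (64.42648315429688, 65.42678833007812), 0.9973301291465759)
110 [564.5  31.9  51.9] 61.08483159926072 ((565.1622314453125, 29.79074478149414), (17.72507095336914, 13.182075500488281), 12.120932579040527)
```

View pics/c6.png

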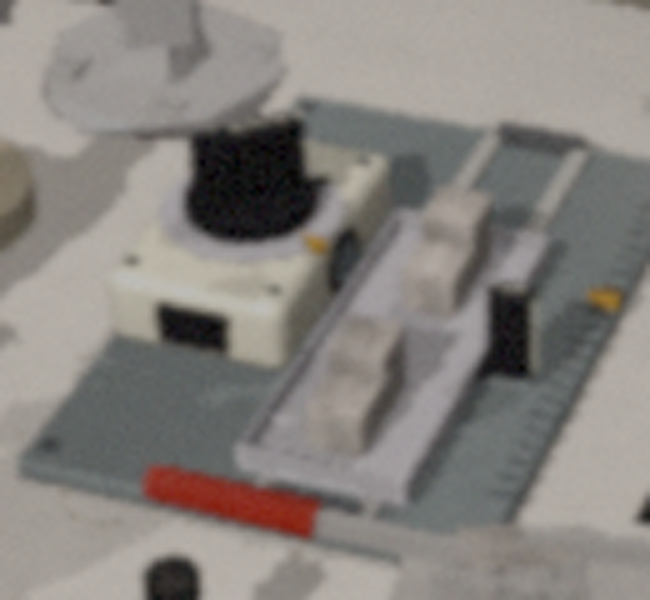

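Both blocks sit in the tray with the fin clear between them at about crop (512,325), and the brass mark is at (605,297). Next is the fin.

Emit:
{"api": "arm_command", "payload": {"series": [45,1.5,-1.5,0,7,45,3,-3,0,14,45,4.5,-4.5,0,21,45,5,-5.1,0,28,45,5,-5.1,0,35]}}

```text
clock: 16.95
eef_pos: [554.1, 31.1, 144.9]
tool_rot: [-3.138, -0.0, 0.993]
force: [-0.4, -0.2, 0.0]
width: 38.5
gripper_force: 0.0
```

Emit:
{"api": "arm_command", "payload": {"series": [45,0,0,0,7,45,0,0,1,14,45,0,0,2,21,45,0,0,3,28,45,0,0,4,35]}}

```text
clock: 17.37
eef_pos: [556.2, 28.8, 104.8]
tool_rot: [3.142, 0.0, 0.38]
force: [0.1, 0.2, -0.3]
width: 38.3
gripper_force: 0.0
```

Emit:
{"api": "arm_command", "payload": {"series": [45,0,0,0.5,7,45,0,0,1,14,45,0,0,1,20,45,0,0,1,20,45,0,0,1,20]}}

```text
clock: 17.78
eef_pos: [556.1, 28.5, 95.1]
tool_rot: [3.141, 0.001, 0.039]
force: [0.7, 0.3, -0.0]
width: 38.3
gripper_force: 0.0
```

```bash
python3 - <<'E'
from h import *
im,d=grab('side','s7');to(561.5,28,12,182.1)
E
```

```text
at [556.2  28.6  95.4] yaw 2.3 q7 -0.76 w 38.4 gf 0.0 F [ 0.1  0.3 -0.2] t 17.8 | shift [0.53 0.08 8.34] turn 0.2
```

Emit:
{"api": "arm_command", "payload": {"series": [45,0.4,0,2.5,0,45,0.4,0,5,0,45,0.4,0,7,0,45,0.4,0,7.9,0,45,0.4,0,7.9,0]}}

```text
clock: 18.25
eef_pos: [559.1, 29.0, 15.2]
tool_rot: [-3.141, 0.003, 0.037]
force: [-0.9, 0.1, 0.5]
width: 38.3
gripper_force: 0.0
```

Emit:
{"api": "arm_command", "payload": {"series": [45,0,0,0,0,0,0,0,0,0,0,0,0,0,0,0,0,0,0,0,0,0,0,0,0]}}

```text
clock: 18.67
eef_pos: [561.3, 28.5, 18.0]
tool_rot: [3.141, -0.002, 0.036]
force: [-0.0, -0.2, 6.5]
width: 10.3
gripper_force: 58.9
```

```bash
python3 - <<'E'
from h import *
to(561,28,17,182.1)
# accurate fin line vs mark from the first images, viewer axes
th=np.radians(2.1);ax=np.array([-np.sin(th),np.cos(th)])
for f,n in(('top0','top'),('side0','side'),('top3','top'),('s6','side')):
    a=np.load(f'pics/{f}.npz');im,d=a['im'],a['d'];X=cloud(n,d);hsv=cv2.cvtColor(im,cv2.COLOR_RGB2HSV)
    b=(hsv[...,0]>10)&(hsv[...,0]<32)&(hsv[...,1]>110)&(hsv[...,2]>80)&(abs(X[...,0]-547)<12)&(abs(X[...,1]+39)<25)
    v,u=np.nonzero(b);P=X[b];q=[pix(n,i,j,15.5)[:2]for i,j in zip(u,v)]
    F=X[(abs(X[...,0]-563)<13)&(abs(X[...,1]-28)<15)&(X[...,2]>56)&(X[...,2]<61)]
    print(f,len(P),'mark',np.round(P.mean(0),1),'y',np.round((P[:,:2]@ax).mean(),1),np.round((np.array(q)@ax).mean(),1),'range',np.round(np.ptp(np.array(q)@ax),1),'fin',len(F),np.round(F.mean(0),1) if len(F) else 0,np.round((F[:,:2]@ax).mean(),1) if len(F) else 0)
E
```

```text
at [561.3  28.5  18. ] yaw 2.1 q7 -0.68 w 10.3 gf 58.9 F [-0.  -0.2  6.5] t 18.7 | shift [-0.03  0.05  0.1 ] turn -0.0
top0 23 mark [547.5 -38.7  16.7] y -58.7 -58.8 range 6.0 fin 59 [563.3  27.9  58.3] 7.2
side0 22 mark [549.2 -36.2  15.9] y -56.3 -56.8 range 11.9 fin 39 [565.5  30.3  58.6] 9.5<stdin>:10: RuntimeWarning: Mean of empty slice.
  ret = um.true_divide(
  ret = ret.dtype.type(ret / rcount)
Traceback (most recent call last):
ValueError: matmul: Input operand 1 has a mismatch in its core dimension 0, with gufunc signature (n?,k),(k,m?)->(n?,m?) (size 2 is different from 0)
```

Both cameras give a travel of 66 mm from fin to mark. Sliding along the tool's +y, which is the viewer's -y.

Emit:
{"api": "arm_command", "payload": {"series": [0,0,0.5,0,0,0,0,1.4,0,0,0,0,2.4,0,0,0,0,3.4,0,0,0,0,4.4,0,0]}}

```text
clock: 19.08
eef_pos: [562.7, -14.6, 18.0]
tool_rot: [-3.14, -0.002, 0.037]
force: [-0.8, 2.7, 7.2]
width: 10.4
gripper_force: 59.2
```

Emit:
{"api": "arm_command", "payload": {"series": [0,0,0.9,0,0,0,0,1.6,0,0,0,0,2,0,0,0,0,2.2,0,0,0,0,2.2,0,0]}}

```text
clock: 19.5
eef_pos: [563.6, -38.0, 18.1]
tool_rot: [3.141, -0.002, 0.036]
force: [-1.1, -0.0, 6.3]
width: 10.5
gripper_force: 59.1
```

Emit:
{"api": "arm_command", "payload": {"series": [0,0,0,0,0,0,0,0,0,0,0,0,0,0,0,0,0,0,0,0,0,0,0,0,0]}}

```text
clock: 19.92
eef_pos: [563.6, -38.1, 18.0]
tool_rot: [3.14, -0.002, 0.036]
force: [-0.7, -1.0, 6.1]
width: 10.4
gripper_force: 59.0
```

```bash
cat > fin.py <<'E'
from h import *
import sys
th=np.radians(2.1);ax=np.array([-np.sin(th),np.cos(th)])
im,d=grab('side',sys.argv[1]);X=cloud('side',d);to(561.3,28.5,18,2.1)
e=monitor.read_state()['eef_pos'];print('moved',(np.array([561.3,28.5])-e[:2])@ax)
F=X[(abs(X[...,0]-565)<13)&(X[...,1]>-60)&(X[...,1]<45)&(X[...,2]>40)&(X[...,2]<61)];print(len(F),F.mean(0),F.mean(0)[:2]@ax)
c=proj('side',(553,-38,18)).astype(int);b=im[c[1]-50:c[1]+50,c[0]-60:c[0]+60,::-1];print(c)
cv2.imwrite(f'pics/z{sys.argv[1]}.png',cv2.resize(b,None,fx=5,fy=5,interpolation=cv2.INTER_CUBIC))
E
python3 fin.py s8
```

```text
at [563.6 -38.   18. ] yaw 2.1 q7 -0.57 w 10.7 gf 59.0 F [-0.5 -0.9  6.3] t 20.0 | shift [ 0.01 -6.66 -0.  ] turn -0.0
moved 66.58773862268959
81 [562.15199551 -27.99581358  52.71960408] -48.57634539253708
[329 217]
```

View pics/zs8.png

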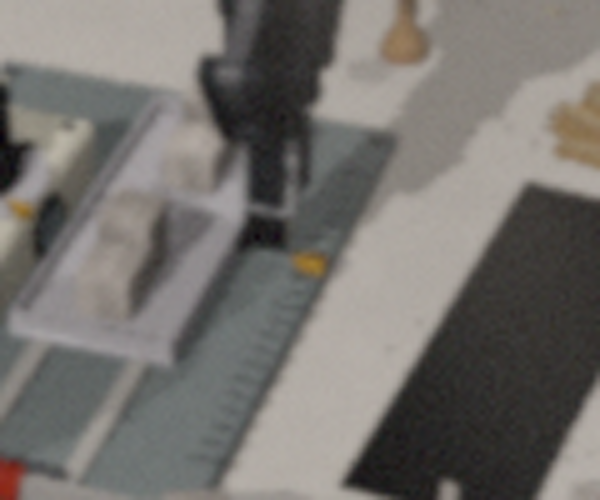

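The fin foot at crop (268,235) stands level with the brass mark at (310,262) along the scale. I'll release and verify with the fingers away.

Emit:
{"api": "arm_command", "payload": {"series": [45,0,0,0,0,45,0,0,0,0,45,0,0,0,0,45,0,0,0,0,45,0,0,-1,0]}}

```text
clock: 20.38
eef_pos: [561.4, -36.6, 25.4]
tool_rot: [-3.141, 0.003, 0.037]
force: [-0.1, 0.8, 0.3]
width: 38.1
gripper_force: 0.0
```

Emit:
{"api": "arm_command", "payload": {"series": [45,0,0,-3,0,45,0,0,-6,0,45,0,0,-10,0,45,0,0,-14,0,45,0,0,-17,0]}}

```text
clock: 20.8
eef_pos: [563.0, -38.1, 200.3]
tool_rot: [3.141, -0.002, 0.035]
force: [0.2, 0.2, -0.3]
width: 38.3
gripper_force: 0.0
```

```bash
cat > chk.py <<'E'
from h import *
import sys
th=np.radians(2.1);ax=np.array([-np.sin(th),np.cos(th)])
for n in('top','side'):
    im,d=grab(n,sys.argv[1]+n);X=cloud(n,d);hsv=cv2.cvtColor(im,cv2.COLOR_RGB2HSV)
    b=(hsv[...,0]>10)&(hsv[...,0]<32)&(hsv[...,1]>110)&(hsv[...,2]>80)&(abs(X[...,0]-548)<12)&(abs(X[...,1]+38)<20)
    P=X[b];F=X[(abs(X[...,0]-563)<13)&(X[...,1]>-60)&(X[...,1]<45)&(X[...,2]>56)&(X[...,2]<61)]
    print(n,len(P),len(F),P[:,:2].mean(0)@ax if len(P) else 0,F[:,:2].mean(0)@ax if len(F) else 0)
    D=X[(abs(X[...,0]-688)<35)&(abs(X[...,1]+5)<35)&(X[...,2]>74)&(X[...,2]<90)];
    if len(D)>20: print('dial',len(D),D.mean(0),cv2.minAreaRect(D[:,:2].astype(np.float32)))
to(687.3,-5.4,80,46.5)
E
python3 chk.py k1
python3 - <<'E'
from h import *
# old fin: white line and tab angle from side0/top0
for n,f in(('top','top0'),('side','s6')):
    a=np.load(f'pics/{f}.npz');im,d=a['im'],a['d'];X=cloud(n,d);hsv=cv2.cvtColor(im,cv2.COLOR_RGB2HSV)
    b=(hsv[...,0]>8)&(hsv[...,0]<32)&(hsv[...,1]>90)&(hsv[...,2]>80)&(abs(X[...,0]-652)<16)&(abs(X[...,1]-10)<20)&(X[...,2]>38)&(X[...,2]<58)
    v,u=np.nonzero(b);q=np.array([pix(n,i,j,47)[:2]for i,j in zip(u,v)]);print(n,len(q),q.mean(0),q.round().tolist())
    w=(hsv[...,1]<60)&(hsv[...,2]>110)&(np.hypot(X[...,0]-687,X[...,1]+5)<40)&(X[...,2]>44)&(X[...,2]<95)
    v,u=np.nonzero(w);print('white',np.round(X[w]).astype(int).tolist()[:40])
    D=X[(abs(X[...,0]-688)<35)&(abs(X[...,1]+5)<35)&(X[...,2]>76)&(X[...,2]<90)];print('bar',len(D),D.mean(0),cv2.minAreaRect(D[:,:2].astype(np.float32)))
    H=X[(abs(X[...,0]-686)<50)&(abs(X[...,1]+5)<75)&(X[...,2]>36)&(X[...,2]<47)];print('H',cv2.minAreaRect(H[:,:2].astype(np.float32)))
E
```

```text
top 22 51 -58.83848041824681 -58.87110384173918
side 21 32 -56.8092527562364 -55.828730547429345
dial 164 [689.30457379  -1.94801493  80.75373012] ((690.3867797851562, -4.550336837768555), (46.42822265625, 16.345670700073242), 43.77000045776367)
at [565.6 -38.9 202.4] yaw 2.1 q7 -0.8 w 38.4 gf 0.0 F [0.2 0.6 0.3] t 20.9 | shift [12.17 -2.93 12.35] turn -44.4
top 14 [652.45977443  10.56671617] [[657.0, 10.0], [657.0, 8.0], [655.0, 11.0], [655.0, 10.0], [655.0, 8.0], [653.0, 13.0], [653.0, 11.0], [653.0, 10.0], [651.0, 13.0], [651.0, 11.0], [651.0, 10.0], [649.0, 13.0], [649.0, 11.0], [649.0, 10.0]]
white [[723, 4, 46], [723, 0, 46], [724, -2, 45], [724, -4, 44], [723, -5, 45], [723, -11, 45], [723, -13, 46], [723, -15, 46], [722, 6, 44], [721, 4, 47], [721, 2, 47], [721, 0, 45], [721, -2, 45], [721, -13, 45], [722, -15, 45], [721, -17, 45], [722, -19, 45], [722, -21, 44], [719, 19, 46], [719, 17, 45], [719, 11, 45], [719, 8, 45], [720, 2, 45], [719, 0, 45], [720, -4, 44], [719, -7, 47], [719, -11, 46], [719, -13, 47], [719, -17, 45], [719, -19, 46], [719, -22, 45], [720, -26, 45], [71
[... 752 characters left out ...]
], [707, 12, 80], [711, 6, 73], [709, 9, 74], [677, -42, 45], [670, -23, 56], [670, -27, 54], [667, -25, 55], [720, -10, 50], [726, -11, 46], [724, -13, 45], [718, -5, 51], [667, -35, 45], [665, -35, 46], [664, -37, 44], [725, -5, 47], [722, -4, 48], [718, -1, 52], [665, -29, 46], [661, -34, 44], [726, -3, 46], [725, -5, 44], [723, -5, 45], [716, 4, 52], [667, -28, 45], [664, -27, 46], [659, -31, 44], [726, 2, 46], [724, 1, 46], [722, 0, 46]]
bar 145 [689.12572388  -2.37711017  81.54103859] ((690.0628051757812, -4.0442047119140625), (46.8132209777832, 15.231705665588379), 42.054931640625)
H ((689.0143432617188, -2.1915512084960938), (79.85277557373047, 125.22473907470703), 4.950772285461426)
```

The carriage stands at the mark: the top camera gives -58.8 against -58.9 and the side camera agrees within 1 mm. Now the dial. Its axis is at about (687.3,-5.5), the bar is at about 45° and the tab at about 155.5°.

Emit:
{"api": "arm_command", "payload": {"series": [45,2.5,-0.6,0,-7,45,5,-1.2,0,-14,45,7.5,-1.8,0,-21,45,10,-2.4,0,-28,45,12.1,-2.9,0,-35]}}

```text
clock: 21.32
eef_pos: [683.6, -2.9, 196.4]
tool_rot: [-3.141, 0.0, 0.654]
force: [0.6, -0.3, -0.4]
width: 38.4
gripper_force: 0.0
```

Emit:
{"api": "arm_command", "payload": {"series": [45,0,0,1,-7,45,0,0,3,-8.5,45,0,0,6,-8.5,45,0,0,8,-8.5,45,0,0,8,-8.5]}}

```text
clock: 21.73
eef_pos: [678.7, -2.8, 111.6]
tool_rot: [-3.134, 0.006, 0.795]
force: [0.6, 0.3, -0.9]
width: 38.6
gripper_force: 0.0
```

Emit:
{"api": "arm_command", "payload": {"series": [45,0,0,0,0,45,0,0,0,0,45,0,0,0,0,45,0,0,0,0,45,0,0,0,0]}}

```text
clock: 22.15
eef_pos: [683.3, -3.9, 117.9]
tool_rot: [3.14, -0.001, 0.796]
force: [0.0, 0.5, -0.1]
width: 38.3
gripper_force: 0.0
```

```bash
python3 - <<'E'
from h import *
to(687.5,-5.3,46,45.5)
for n,f in(('top','top0'),('side','s6')):
    a=np.load(f'pics/{f}.npz');X=cloud(n,a['d']);D=X[(abs(X[...,0]-688)<35)&(abs(X[...,1]+5)<35)&(X[...,2]>77)&(X[...,2]<90)][:,:2]
    w,V=np.linalg.eigh(np.cov(D.T));print(n,np.degrees(np.arctan2(*V[::-1,1]))%180,w)
E
```

```text
at [683.3  -3.9 117.9] yaw 45.6 q7 -0.26 w 38.3 gf 0.0 F [ 0.   0.5 -0.1] t 22.1 | shift [0.19 0.39 7.19] turn 0.1
top 44.77925288870392 [ 13.97438739 178.36508261]
side 44.4826189134356 [ 13.91124441 181.19851426]
```

Emit:
{"api": "arm_command", "payload": {"series": [45,0.2,0.4,2,0.9,45,0.2,0.4,4,0.9,45,0.2,0.4,6,0.9,45,0.2,0.4,7.1,0.9,45,0.2,0.4,7.1,0.9]}}

```text
clock: 22.57
eef_pos: [685.1, -4.6, 43.2]
tool_rot: [-3.138, 0.003, 0.78]
force: [-1.0, 0.2, -0.2]
width: 38.8
gripper_force: 0.0
```

Emit:
{"api": "arm_command", "payload": {"series": [45,0,0,0,0,0,0,0,0,0,0,0,0,0,0,0,0,0,0,0,0,0,0,0,0]}}

```text
clock: 22.98
eef_pos: [688.4, -6.0, 47.4]
tool_rot: [3.138, -0.002, 0.78]
force: [1.1, -1.2, 5.1]
width: 11.1
gripper_force: 61.6
```

Emit:
{"api": "arm_command", "payload": {"series": [0,0,0,0,4,0,0,0,0,10,0,0,0,0,16,0,0,0,0,22,0,0,0,0,28]}}

```text
clock: 23.4
eef_pos: [688.3, -5.8, 47.4]
tool_rot: [3.14, -0.003, 0.286]
force: [1.2, -0.7, 4.8]
width: 11.2
gripper_force: 61.7
```

Emit:
{"api": "arm_command", "payload": {"series": [0,0,0,0,6,0,0,0,0,12,0,0,0,0,18,0,0,0,0,24,0,0,0,0,30]}}

```text
clock: 23.82
eef_pos: [688.3, -5.5, 47.5]
tool_rot: [-3.141, -0.003, -0.237]
force: [0.3, -0.7, 6.3]
width: 11.2
gripper_force: 61.7
```

Emit:
{"api": "arm_command", "payload": {"series": [0,0,0,0,5,0,0,0,0,9,0,0,0,0,11,0,0,0,0,11,0,0,0,0,11]}}

```text
clock: 24.23
eef_pos: [688.3, -5.5, 47.4]
tool_rot: [-3.141, -0.003, -0.424]
force: [1.4, -0.8, 5.9]
width: 10.8
gripper_force: 61.8
```

Emit:
{"api": "arm_command", "payload": {"series": [45,0,0,0,0,45,0,0,0,0,45,0,0,0,0,45,0,0,0,0,45,0,0,-1,0]}}

```text
clock: 24.65
eef_pos: [685.2, -4.4, 53.7]
tool_rot: [3.141, 0.004, -0.424]
force: [-1.4, 0.5, 0.1]
width: 38.4
gripper_force: 0.0
```

Emit:
{"api": "arm_command", "payload": {"series": [45,-3,0,-4,0,45,-7,0,-7,0,45,-11,0,-9,0,45,-14,0,-9,0,45,-17,0,-9,0]}}

```text
clock: 25.07
eef_pos: [531.0, 65.1, 148.0]
tool_rot: [-3.139, -0.002, -0.425]
force: [0.2, -0.2, -1.2]
width: 38.3
gripper_force: 0.0
```

```bash
python3 chk.py k2; python3 - <<'E'
from h import *
bs=[]
for n in('top','side'):
    a=np.load(f'pics/k2{n}.npz');X=cloud(n,a['d']);D=X[(abs(X[...,0]-688)<35)&(abs(X[...,1]+5)<35)&(X[...,2]>77)&(X[...,2]<90)][:,:2]
    if len(D)>30:
        w,V=np.linalg.eigh(np.cov(D.T));print(n,len(D),np.degrees(np.arctan2(*V[::-1,1]))%180)
    c=proj(n,(670,3,46)).astype(int);b=a['im'][c[1]-28:c[1]+28,c[0]-36:c[0]+36,::-1];bs.append(cv2.resize(b,None,fx=7,fy=7,interpolation=cv2.INTER_CUBIC))
cv2.imwrite('pics/c7.png',cv2.resize(np.hstack(bs),(800,311)))
E
```

```text
top 22 59 -58.83711516350617 -58.582619482944814
dial 129 [690.72666269  -9.08798592  81.70405898] ((687.3418579101562, -5.886333465576172), (13.150884628295898, 45.48941421508789), 66.76221466064453)
side 21 33 -55.579391887420556 -55.85974512237404
dial 144 [688.33873369  -1.3116927   80.91854499] ((689.9237060546875, -3.932281494140625), (14.73723316192627, 48.89426040649414), 66.27144622802734)
at [526.2  68.5 145.9] yaw -24.2 q7 -1.27 w 38.3 gf 0.0 F [0.7 0.3 1.1] t 25.2 | shift [17.77  0.14  6.47] turn -70.7
top 122 163.89997940330645
side 120 156.39600771225764
```

View pics/c7.png

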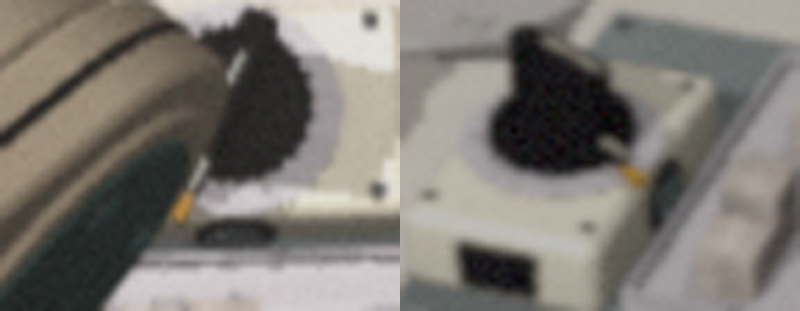

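In both crops the pointer's white line leads to the brass tab, at about (200,170) to (182,207) in the left crop and (612,148) to (632,175) in the right. I'll move the arm aside and measure it accurately.

Emit:
{"api": "arm_command", "payload": {"series": [45,1.2,4,0,0,45,2.4,8,0,0,45,3.6,12,0,0,45,4.8,15.9,0,0,45,6,19.8,0,0]}}

```text
clock: 25.58
eef_pos: [505.2, -142.5, 146.2]
tool_rot: [-3.141, -0.001, -0.424]
force: [1.0, 0.4, 1.1]
width: 38.6
gripper_force: 0.0
```

```bash
python3 chk.py k3; cat > dial.py <<'E'
from h import *
import sys
for n in('top','side'):
    a=np.load(f'pics/{sys.argv[1]}{n}.npz');im=a['im'];X=cloud(n,a['d']);hsv=cv2.cvtColor(im,cv2.COLOR_RGB2HSV)
    D=X[(abs(X[...,0]-688)<35)&(abs(X[...,1]+5)<35)&(X[...,2]>77)&(X[...,2]<90)][:,:2]
    r=cv2.minAreaRect(D.astype(np.float32)); w,V=np.linalg.eigh(np.cov(D.T));print(n,len(D),'bar',np.degrees(np.arctan2(*V[::-1,1]))%180,D.mean(0),r)
    b=(hsv[...,0]>8)&(hsv[...,0]<32)&(hsv[...,1]>90)&(hsv[...,2]>80)&(abs(X[...,0]-652)<16)&(abs(X[...,1]-10)<20)&(X[...,2]>38)&(X[...,2]<58)
    v,u=np.nonzero(b);q=np.array([pix(n,i,j,48)[:2]for i,j in zip(u,v)]).mean(0);c=np.array(r[0]);print('tab',q,'ang',np.degrees(np.arctan2(*(q-c)[::-1])),np.hypot(*(q-c)))
    # white pointer line just inside the tab, at z 49
    c=c;g=[]
    for R in(28,29,30,31,32,33):
        A=np.radians(np.arange(125,190,1.));P=np.c_[c[0]+R*np.cos(A),c[1]+R*np.sin(A),np.full(len(A),49.)]
        uv=np.array([proj(n,p) for p in P],np.float32);s=cv2.remap(im.astype(np.float32).mean(2),uv[:,0][None],uv[:,1][None],cv2.INTER_LINEAR)[0];g.append(s)
    print(np.round(np.mean(g,0)[::3]).astype(int).tolist())
E
python3 dial.py k3
```

```text
top 0 0 0 0
dial 189 [686.13799343  -5.68263718  81.91026739] ((687.3956909179688, -5.795167922973633), (13.25516128540039, 46.55744934082031), 65.85877227783203)
side 21 30 -56.48100837397892 -56.81208585989975
dial 140 [688.4832503   -1.3876948   80.98850857] ((690.9384765625, -3.6462316513061523), (15.17080020904541, 48.02503204345703), 69.63151550292969)
at [ 503.9 -150.   147.7] yaw -25.0 q7 -0.9 w 38.4 gf 0.0 F [-0.4  0.1 -0.9] t 25.7 | shift [ 10.46 -20.89   6.73] turn -71.5
top 181 bar 155.39206048358497 [686.54223769  -5.67232794] ((687.6385498046875, -5.90400505065918), (13.25516128540039, 46.02522277832031), 65.85877227783203)
tab [652.17385511  10.5692164 ] ang 155.08530333513977 39.1038565196096
[199, 199, 199, 200, 202, 199, 195, 181, 154, 129, 128, 104, 114, 141, 151, 151, 152, 161, 179, 182, 189, 195]
side 120 bar 157.28992724803282 [688.98867626  -1.95290299] ((690.5477294921875, -4.028354644775391), (14.302970886230469, 48.13038635253906), 65.74053192138672)
tab [653.68167269  11.90776423] ang 156.62258261506582 40.16299327467812
[103, 105, 108, 108, 104, 101, 98, 96, 93, 83, 70, 65, 70, 82, 96, 106, 110, 112, 116, 118, 117, 117]
```

The dial is set, with the bar at 155.4° against the tab at 155.1° (side view 157.3° against 156.6°), and the carriage is still at the mark. Back to the fin.

Emit:
{"api": "arm_command", "payload": {"series": [45,0.1,-3,0,-6,45,0.2,-6,0,-12,45,0.3,-9,0,-18,45,0.4,-12,0,-24,45,0.4,-12.6,0,-27]}}

```text
clock: 26.1
eef_pos: [563.5, -20.8, 145.3]
tool_rot: [-3.138, -0.001, 0.059]
force: [0.9, 0.3, -0.1]
width: 38.3
gripper_force: 0.0
```

Emit:
{"api": "arm_command", "payload": {"series": [45,0,0,2,0,45,0,0,4,0,45,0,0,5,0,45,0,0,5,0,45,0,0,5,0]}}

```text
clock: 26.52
eef_pos: [560.6, -27.5, 95.7]
tool_rot: [3.141, 0.0, 0.046]
force: [0.5, 0.6, 0.1]
width: 38.3
gripper_force: 0.0
```

```bash
python3 -c "
from h import *
to(561,-38,17,2.1)"
```

```text
at [560.6 -27.5  95.7] yaw 2.6 q7 -0.7 w 38.3 gf 0.0 F [0.5 0.6 0.1] t 26.5 | shift [-0.01  1.04  7.87] turn 0.5
```

Emit:
{"api": "arm_command", "payload": {"series": [45,0,1,0,0.5,45,0,1,2.5,0.5,45,0,1,5,0.5,45,0,1,7,0.5,45,0,1,7.7,0.5]}}

```text
clock: 26.93
eef_pos: [560.3, -37.8, 17.3]
tool_rot: [-3.141, 0.002, 0.037]
force: [-0.3, 0.3, -0.5]
width: 38.4
gripper_force: 0.0
```

Emit:
{"api": "arm_command", "payload": {"series": [45,0,0,0,0,0,0,0,0,0,0,0,0,0,0,0,0,0,0,0,0,0,0,0,0]}}

```text
clock: 27.35
eef_pos: [562.2, -37.9, 20.3]
tool_rot: [3.141, -0.003, 0.038]
force: [-0.4, 0.5, 6.8]
width: 10.2
gripper_force: 59.3
```

Emit:
{"api": "arm_command", "payload": {"series": [0,0,-0.5,0,0,0,0,-1.4,0,0,0,0,-2.4,0,0,0,0,-3.4,0,0,0,0,-4.4,0,0]}}

```text
clock: 27.77
eef_pos: [560.7, 6.4, 20.3]
tool_rot: [3.14, -0.003, 0.037]
force: [-0.1, -1.7, 9.8]
width: 10.6
gripper_force: 60.0
```

Emit:
{"api": "arm_command", "payload": {"series": [0,0,-0.9,0,0,0,0,-1.6,0,0,0,0,-2,0,0,0,0,-2.2,0,0,0,0,-2.3,0,0]}}

```text
clock: 28.18
eef_pos: [559.9, 30.2, 20.3]
tool_rot: [3.141, -0.003, 0.039]
force: [-0.1, -1.4, 10.4]
width: 10.3
gripper_force: 60.0
```

Emit:
{"api": "arm_command", "payload": {"series": [0,0,-0.1,0,0,0,0,-0.2,0,0,0,0,-0.2,0,0,0,0,-0.2,0,0,0,0,-0.2,0,0]}}

```text
clock: 28.6
eef_pos: [559.8, 31.9, 20.3]
tool_rot: [3.141, -0.003, 0.038]
force: [0.1, -0.7, 10.0]
width: 10.0
gripper_force: 60.0
```

Emit:
{"api": "arm_command", "payload": {"series": [0,0,-0.1,0,0,0,0,-0.1,0,0,0,0,-0.1,0,0,0,0,-0.1,0,0,0,0,-0.1,0,0]}}

```text
clock: 29.02
eef_pos: [559.8, 32.8, 20.3]
tool_rot: [3.141, -0.003, 0.038]
force: [-0.6, -0.1, 9.5]
width: 10.1
gripper_force: 60.0
```

Emit:
{"api": "arm_command", "payload": {"series": [0,0,-0.1,0,0,0,0,-0.2,0,0,0,0,-0.3,0,0,0,0,-0.3,0,0,0,0,-0.3,0,0]}}

```text
clock: 29.43
eef_pos: [559.7, 34.8, 20.3]
tool_rot: [3.14, -0.004, 0.037]
force: [-0.6, -2.6, 10.5]
width: 10.0
gripper_force: 59.9
```

```bash
python3 fin.py s9; python3 - <<'E'
from h import *
th=np.radians(2.1);ax=np.array([-np.sin(th),np.cos(th)])
for f in('side0','s6','s9'):
    X=cloud('side',np.load(f'pics/{f}.npz')['d'])
    T=X[(X[...,0]>585)&(X[...,0]<630)&(X[...,1]>95)&(X[...,1]<135)&(X[...,2]>14)&(X[...,2]<28)];y=T[:,:2]@ax;print(f,len(T),np.percentile(y,[90,95,98,100]))
E
```

```text
at [559.7  34.9  20.3] yaw 2.1 q7 -0.72 w 10.2 gf 59.9 F [-0.6 -2.8  9.4] t 29.5 | shift [0.13 0.64 0.23] turn 0.0
moved -6.406094765654576
22 [557.46792622  36.43127885  50.14362834] 15.979119075842215
[329 217]
side0 234 [ 98.45452063 100.90434373 103.39775479 106.59708282]
s6 257 [ 97.06405731 100.10776302 102.12682165 104.62775677]
s9 267 [ 99.36851574 101.17787269 103.25017758 104.94642691]
```

```bash
python3 - <<'E'
from h import *
th=np.radians(2.1);ax=np.array([-np.sin(th),np.cos(th)])
im,d=grab('top','k4top')
for f,n in(('s6','side'),('s9','side'),('top0','top'),('k4top','top')):
    a=np.load(f'pics/{f}.npz');X=cloud(n,a['d'])
    P=X[(X[...,0]>590)&(X[...,0]<625)&(X[...,1]>55)&(X[...,1]<120)&(X[...,2]>30)&(X[...,2]<60)]
    y=P[:,:2]@ax;print(f,len(P),P.mean(0) if len(P) else 0,np.percentile(y,[50,90,95]) if len(P) else 0)
def g(f,n):
    im=np.load(f'pics/{f}.npz')['im'].astype(np.float32).mean(2)
    for xo in(590,600,610,620):
      Y=np.arange(90,130,.5);P=[(xo-(y-28)*.0367,y,24) for y in Y];uv=np.array([proj(n,p)for p in P],np.float32)
      s=cv2.remap(im,uv[:,0][None],uv[:,1][None],cv2.INTER_LINEAR)[0];print(f,xo,s[::4].round().astype(int).tolist())
g('side0','side');g('s9','side')
E
```

```text
s6 308 [608.58987714  79.27048659  41.62128396] [53.90148471 75.87436547 76.80771743]
s9 324 [608.35909188  84.7432222   42.07894546] [60.1421398  82.61432381 83.47331884]
top0 0 0 0
k4top 0 0 0
side0 590 [155, 154, 153, 153, 153, 154, 154, 153, 152, 150, 147, 143, 142, 142, 142, 142, 136, 122, 103, 87]
side0 600 [156, 157, 157, 157, 158, 157, 157, 157, 154, 149, 145, 142, 141, 141, 139, 137, 122, 102, 85, 77]
side0 610 [155, 156, 156, 156, 156, 155, 156, 155, 153, 146, 143, 140, 141, 140, 140, 134, 125, 108, 88, 75]
side0 620 [156, 156, 156, 156, 157, 158, 156, 154, 153, 148, 143, 142, 142, 143, 146, 147, 143, 117, 95, 73]
s9 590 [138, 142, 141, 140, 142, 142, 142, 142, 141, 142, 142, 140, 138, 135, 138, 142, 144, 143, 134, 107]
s9 600 [76, 78, 81, 82, 85, 94, 98, 106, 118, 129, 134, 137, 135, 135, 138, 143, 146, 144, 135, 113]
s9 610 [147, 145, 143, 139, 136, 132, 129, 128, 128, 130, 133, 135, 129, 129, 132, 140, 143, 142, 133, 116]
s9 620 [146, 144, 143, 143, 143, 143, 145, 146, 145, 144, 142, 140, 133, 128, 135, 140, 144, 144, 139, 122]
```

The block has moved 6.5 mm further left than at the start, so the carriage wasn't quite at its stop to begin with. I'll keep pushing until the force rises.

Emit:
{"api": "arm_command", "payload": {"series": [0,0,-0.1,0,0,0,0,-0.2,0,0,0,0,-0.3,0,0,0,0,-0.3,0,0,0,0,-0.3,0,0]}}

```text
clock: 29.95
eef_pos: [559.8, 34.8, 20.3]
tool_rot: [3.135, -0.004, 0.036]
force: [-0.2, -7.5, 6.7]
width: 10.3
gripper_force: 59.6
```

Emit:
{"api": "arm_command", "payload": {"series": [0,0,-0.1,0,0,0,0,-0.1,0,0,0,0,-0.1,0,0,0,0,-0.1,0,0,0,0,-0.1,0,0]}}

```text
clock: 30.37
eef_pos: [559.8, 34.8, 20.3]
tool_rot: [3.134, -0.004, 0.035]
force: [0.6, -9.6, 6.3]
width: 10.0
gripper_force: 59.5
```

The stop is reached: the force rises with no further motion at y=34.8. So the carriage started about 6 mm short of its end. The blocks are now in the tray with the carriage truly at the left end, so I'll repeat the run to the mark with the dial already set, to honour the order strictly, and then return. A commanded shift of +7.7 cm returns to the verified mark position.

Emit:
{"api": "arm_command", "payload": {"series": [0,0,0.5,0,0,0,0,1.4,0,0,0,0,2.4,0,0,0,0,3.4,0,0,0,0,4.4,0,0]}}

```text
clock: 30.78
eef_pos: [561.0, -2.7, 20.3]
tool_rot: [-3.139, -0.003, 0.039]
force: [-0.4, 1.6, 11.8]
width: 10.2
gripper_force: 60.3
```

Emit:
{"api": "arm_command", "payload": {"series": [0,0,1,0,0,0,0,2,0,0,0,0,2.7,0,0,0,0,3.1,0,0,0,0,3.3,0,0]}}

```text
clock: 31.2
eef_pos: [562.2, -36.9, 20.3]
tool_rot: [-3.14, -0.003, 0.038]
force: [-1.6, 1.4, 11.4]
width: 10.1
gripper_force: 60.3
```

Emit:
{"api": "arm_command", "payload": {"series": [0,0,0,0,0,0,0,0,0,0,0,0,0,0,0,0,0,0,0,0,0,0,0,0,0]}}

```text
clock: 31.62
eef_pos: [562.2, -37.2, 20.3]
tool_rot: [3.141, -0.003, 0.038]
force: [-2.2, -0.9, 10.5]
width: 10.1
gripper_force: 60.1
```

Emit:
{"api": "arm_command", "payload": {"series": [45,0,0,0,0,45,0,0,0,0,45,0,0,0,0,45,0,0,0,0,45,0,0,-1,0]}}

```text
clock: 32.03
eef_pos: [559.6, -36.3, 27.3]
tool_rot: [-3.141, 0.003, 0.038]
force: [-0.0, 0.9, -0.1]
width: 38.6
gripper_force: 0.0
```

Emit:
{"api": "arm_command", "payload": {"series": [45,0,0,-3,0,45,0,0,-6,0,45,0,0,-10,0,45,0,0,-14,0,45,0,0,-14,0]}}

```text
clock: 32.45
eef_pos: [565.0, -39.5, 176.2]
tool_rot: [3.139, -0.011, 0.037]
force: [1.3, -0.5, 0.1]
width: 38.2
gripper_force: 0.0
```

```bash
python3 chk.py k5; python3 chk.py k6|grep -v dial; python3 dial.py k6 2>&1 | tail -8
```

```text
top 22 20 -58.824835765543654 -59.14938815440581
side 21 35 -56.71031295804176 -55.64053047893057
dial 139 [688.43641196  -1.35503618  81.11787354] ((689.7576904296875, -3.9163780212402344), (14.872119903564453, 49.203163146972656), 68.2140121459961)
at [562.  -37.2 170.7] yaw 2.2 q7 -0.79 w 37.8 gf 0.0 F [ 0.  -0.8 -1.1] t 32.5 | shift [12.61 -2.7   9.11] turn -44.3
top 22 29 -58.84450526454322 -58.63144613015778
side 21 34 -56.67897817503676 -55.649481371528985
at [560.3 -36.4 168.1] yaw 2.2 q7 -0.79 w 38.1 gf 0.0 F [ 0.6 -0.3 -0.5] t 32.6 | shift [12.83 -2.61  8.79] turn -44.3
  ret = ret.dtype.type(ret / rcount)
top 0 bar nan [nan nan] ((0.0, 0.0), (0.0, 0.0), 0.0)
tab nan ang nan nan
[0, 0, 0, 0, 0, 0, 0, 0, 0, 0, 0, 0, 0, 0, 0, 0, 0, 0, 0, 0, 0, 0]
side 115 bar 156.3686937483151 [689.49411958  -2.33616532] ((691.0265502929688, -5.142345428466797), (13.476947784423828, 49.226131439208984), 65.75128936767578)
tab [653.19627108  12.35732896] ang 155.17550337381374 41.681754148220165
[85, 89, 92, 93, 88, 86, 84, 83, 76, 68, 61, 62, 73, 86, 98, 103, 104, 106, 110, 110, 111, 109]
```

Again at the mark within about 0.5 mm. I'll regrip with a +0.6 mm nudge, then take the carriage back.

Emit:
{"api": "arm_command", "payload": {"series": [45,0,0.06,4,0,45,0,0.06,8,0,45,0,0.06,11,0,45,0,0.06,13.5,0,45,0,0.06,15,0]}}

```text
clock: 33.07
eef_pos: [557.7, -36.9, 14.1]
tool_rot: [-3.14, 0.007, 0.038]
force: [-0.0, 0.0, 0.4]
width: 38.4
gripper_force: 0.0
```

Emit:
{"api": "arm_command", "payload": {"series": [45,0,0,0,0,0,0,0,0,0,0,0,0,0,0,0,0,0,0,0,0,0,0,0,0]}}

```text
clock: 33.48
eef_pos: [561.3, -38.0, 19.3]
tool_rot: [3.141, -0.001, 0.038]
force: [-0.5, -0.9, -1.9]
width: 10.2
gripper_force: 59.1
```

Emit:
{"api": "arm_command", "payload": {"series": [0,0,0,0,0,0,0,0,0,0,0,0,0,0,0,0,0,0,0,0,0,0,0,0,0]}}

```text
clock: 33.9
eef_pos: [561.2, -38.0, 19.3]
tool_rot: [3.142, -0.001, 0.038]
force: [-2.1, -0.3, 5.6]
width: 10.2
gripper_force: 60.1
```

Emit:
{"api": "arm_command", "payload": {"series": [0,0,-0.5,0,0,0,0,-1.4,0,0,0,0,-2.4,0,0,0,0,-3.4,0,0,0,0,-4.4,0,0]}}

```text
clock: 34.32
eef_pos: [559.7, 6.7, 19.2]
tool_rot: [3.141, -0.001, 0.038]
force: [-2.4, -1.9, 7.4]
width: 10.3
gripper_force: 60.3
```

Emit:
{"api": "arm_command", "payload": {"series": [0,0,-1,0,0,0,0,-1.9,0,0,0,0,-2.5,0,0,0,0,-3,0,0,0,0,-3.3,0,0]}}

```text
clock: 34.73
eef_pos: [558.8, 34.8, 19.3]
tool_rot: [3.133, -0.003, 0.037]
force: [-1.5, -16.2, 0.7]
width: 10.3
gripper_force: 59.6
```

Emit:
{"api": "arm_command", "payload": {"series": [0,0,0,0,0,0,0,0,0,0,0,0,0,0,0,0,0,0,0,0,0,0,0,0,0]}}

```text
clock: 35.15
eef_pos: [558.8, 34.8, 19.2]
tool_rot: [3.134, -0.002, 0.036]
force: [-1.7, -10.2, 3.3]
width: 10.3
gripper_force: 59.9
```

At the left stop (10–16 N, no motion). Releasing, lifting and turning back for the blocks.

Emit:
{"api": "arm_command", "payload": {"series": [45,0,0,0,0,45,0,0,0,0,45,0,0,0,0,45,0,0,0,0,45,0,0,-1,0]}}

```text
clock: 35.57
eef_pos: [556.9, 40.6, 27.4]
tool_rot: [-3.14, 0.003, 0.039]
force: [0.5, -0.2, -0.4]
width: 38.3
gripper_force: 0.0
```

Emit:
{"api": "arm_command", "payload": {"series": [45,0,0,-3,0,45,0,0,-6,-7,45,0,0,-9,-14,45,0,0,-12,-21,45,0,0,-14,-28]}}

```text
clock: 35.98
eef_pos: [559.1, 39.0, 172.0]
tool_rot: [3.14, -0.003, 0.533]
force: [0.8, 0.7, 0.8]
width: 38.2
gripper_force: 0.0
```

Emit:
{"api": "arm_command", "payload": {"series": [45,0,0,0,-7,45,0,0,0,-14,45,0,0,0,-21,45,0,0,0,-28,45,0,0,0,-35]}}

```text
clock: 36.4
eef_pos: [558.1, 39.5, 169.5]
tool_rot: [3.141, -0.0, 1.144]
force: [0.2, 0.0, 0.6]
width: 38.2
gripper_force: 0.0
```

Emit:
{"api": "arm_command", "payload": {"series": [45,0,0,0,-7,45,0,0,0,-14,45,0,0,0,-21,45,0,0,0,-27,45,0,0,0,-27]}}

```text
clock: 36.82
eef_pos: [558.2, 39.2, 169.5]
tool_rot: [3.141, -0.001, 1.611]
force: [0.7, 0.0, 0.3]
width: 38.6
gripper_force: 0.0
```

```bash
cat > blk.py <<'E'
from h import *
import sys
im,d=grab('side',sys.argv[1])
def run(f,lab):
    X=cloud('side',np.load(f'pics/{f}.npz')['d'])
    for y0,y1 in((40,115),(-60,38)):
        m=(X[...,0]>585)&(X[...,0]<640)&(X[...,1]>y0)&(X[...,1]<y1)&(X[...,2]>30)&(X[...,2]<54)
        P=X[m];r=cv2.minAreaRect(P[:,:2].astype(np.float32));T=P[P[:,2]>45];print(lab,len(P),P.mean(0).round(1),'hi',T.mean(0).round(1),[np.round(q,1).tolist() for q in r])
    F=X[(abs(X[...,0]-565)<13)&(X[...,1]>10)&(X[...,1]<55)&(X[...,2]>56)&(X[...,2]<61)];print('fin',len(F),F.mean(0).round(1))
run('s6','old');run(sys.argv[1],'new');to(607.1,81.3,60,92.1)
E
python3 blk.py s10
```

```text
old 332 [608.4  77.3  41.9] hi [610.2  65.1  48.9] [[610.0, 75.2], [23.1, 51.4], 1.2]
old 278 [609.4 -16.1  42. ] hi [611.1 -28.4  49.1] [[611.0, -17.6], [23.2, 52.0], 1.4]
fin 37 [565.2  30.1  58.7]
new 325 [608.2  84.9  42.1] hi [609.5  72.2  49. ] [[609.9, 82.3], [24.1, 52.2], 1.7]
new 274 [609.1  -9.8  42.1] hi [610.6 -22.1  48.9] [[611.1, -11.2], [23.3, 52.3], 1.7]
fin 39 [565.9  37.1  58.3]
at [558.1  39.2 169.4] yaw 92.1 q7 0.32 w 38.5 gf 0.0 F [-0.3  0.8 -0.1] t 36.9 | shift [ 4.02  5.04 10.94] turn -0.0
```

Emit:
{"api": "arm_command", "payload": {"series": [38,1.5,2,0,0,38,3,4,2,0,38,4.1,5,5,0,38,4.1,5,8.5,0,38,4.1,5,11,0]}}

```text
clock: 37.28
eef_pos: [606.0, 83.6, 56.3]
tool_rot: [-3.14, 0.0, 1.608]
force: [-0.5, -1.2, 0.4]
width: 32.6
gripper_force: 0.0
```

Emit:
{"api": "arm_command", "payload": {"series": [38,0,0,0,0,38,0,0,0,0,38,0,0,0,0,38,0,0,0,0,38,0,0,0,0]}}

```text
clock: 37.7
eef_pos: [608.0, 82.0, 60.7]
tool_rot: [3.138, -0.0, 1.608]
force: [-1.1, 0.2, 0.7]
width: 32.7
gripper_force: 0.0
```

```bash
python3 -c "
from h import *
to(607.6,82,4,92.1)"
```

```text
at [608.   82.   60.7] yaw 92.1 q7 0.32 w 32.7 gf 0.0 F [-1.1  0.2  0.7] t 37.7 | shift [-0.   -0.06  5.67] turn 0.0
```

Emit:
{"api": "arm_command", "payload": {"series": [38,0,0,1.5,0,38,0,0,3,0,38,0,0,4.3,0,38,0,0,5.2,0,38,0,0,5.4,0]}}

```text
clock: 38.12
eef_pos: [605.8, 82.1, 3.5]
tool_rot: [-3.14, -0.0, 1.609]
force: [-1.1, 1.2, -0.8]
width: 32.4
gripper_force: 0.0
```

Emit:
{"api": "arm_command", "payload": {"series": [38,0,0,0,0,0,0,0,0,0,0,0,0,0,0,0,0,0,0,0,0,0,0,0,0]}}

```text
clock: 38.53
eef_pos: [607.2, 82.0, 5.4]
tool_rot: [3.14, 0.0, 1.609]
force: [0.3, -0.6, 3.0]
width: 20.4
gripper_force: 60.2
```

Emit:
{"api": "arm_command", "payload": {"series": [0,0,0,-1,0,0,0,0,-3,0,0,0,0,-6,0,0,0,0,-7,0,0,0,0,-7,0]}}

```text
clock: 38.95
eef_pos: [608.8, 82.2, 77.7]
tool_rot: [3.136, -0.001, 1.609]
force: [1.1, -0.4, -0.9]
width: 20.4
gripper_force: 59.9
```

```bash
python3 -c "
from h import *
to(458,30,66,92.1)"
```

```text
at [608.8  82.2  77.7] yaw 92.2 q7 0.31 w 20.4 gf 59.9 F [ 1.1 -0.4 -0.9] t 39.0 | shift [ -4.64 -15.27   1.08] turn 0.1
```

Emit:
{"api": "arm_command", "payload": {"series": [0,-0.5,-3,0,0,0,-1.5,-6.3,0,0,0,-2.5,-9.6,0,0,0,-3.6,-12.8,0,0,0,-4.6,-15.2,0,0]}}

```text
clock: 39.37
eef_pos: [451.9, 30.0, 73.7]
tool_rot: [-3.137, 0.0, 1.609]
force: [-0.7, -0.6, -2.7]
width: 20.4
gripper_force: 60.0
```

Emit:
{"api": "arm_command", "payload": {"series": [0,0,0,0,0,0,0,0,2,0,0,0,0,5,0,0,0,0,7,0,0,0,0,7.5,0]}}

```text
clock: 39.78
eef_pos: [454.2, 30.4, -3.3]
tool_rot: [-3.136, -0.0, 1.609]
force: [-0.3, 0.6, -2.5]
width: 20.5
gripper_force: 59.9
```

Emit:
{"api": "arm_command", "payload": {"series": [0,0,0,0,0,0,0,0,0,0,0,0,0,0,0,0,0,0,0,0,0,0,0,0,0]}}

```text
clock: 40.2
eef_pos: [457.1, 30.5, 0.5]
tool_rot: [3.14, 0.0, 1.609]
force: [-0.2, 0.2, -1.9]
width: 20.7
gripper_force: 59.9
```

Need about 11 mm more.

Emit:
{"api": "arm_command", "payload": {"series": [0,0,0,0.3,0,0,0,0,0.6,0,0,0,0,0.9,0,0,0,0,1,0,0,0,0,1,0]}}

```text
clock: 40.62
eef_pos: [456.4, 30.4, -10.5]
tool_rot: [-3.141, 0.0, 1.609]
force: [-1.1, 0.3, -2.0]
width: 20.7
gripper_force: 59.9
```

Emit:
{"api": "arm_command", "payload": {"series": [0,0,0,0.1,0,0,0,0,0.2,0,0,0,0,0.2,0,0,0,0,0.2,0,0,0,0,0.2,0]}}

```text
clock: 41.03
eef_pos: [456.5, 30.4, -10.8]
tool_rot: [3.14, -0.001, 1.608]
force: [-2.8, -0.2, 17.6]
width: 20.3
gripper_force: 62.5
```

Emit:
{"api": "arm_command", "payload": {"series": [0,0,0,-0.2,0,38,0,0,-0.2,0,38,0,0,-0.2,0,38,0,0,-0.2,0,38,0,0,-0.2,0]}}

```text
clock: 41.45
eef_pos: [456.4, 30.3, -10.5]
tool_rot: [-3.141, 0.0, 1.609]
force: [0.0, 0.2, 0.1]
width: 32.3
gripper_force: 0.0
```

Emit:
{"api": "arm_command", "payload": {"series": [38,0,0,-2,0,38,0,0,-5,0,38,0,0,-9,0,38,0,0,-11,0,38,0,0,-11,0]}}

```text
clock: 41.87
eef_pos: [459.0, 30.3, 103.0]
tool_rot: [3.135, -0.0, 1.609]
force: [1.1, -0.2, 0.3]
width: 32.5
gripper_force: 0.0
```

```bash
python3 blk.py s11|tail -3; python3 -c "
from h import *
to(609.4,-12.8,60,92.1)"
```

```text
new 278 [609.2  -9.4  41.9] hi [610.9 -22.1  49. ] [[610.5, -10.3], [22.9, 53.7], 3.9]
fin 37 [565.3  37.2  58.8]
at [457.9  30.6 101.3] yaw 92.2 q7 0.56 w 32.3 gf 0.0 F [-0.5  0.5 -0.5] t 41.9 | shift [ 4.48 15.09  4.19] turn 0.1
at [457.9  30.6 101.3] yaw 92.2 q7 0.56 w 32.3 gf 0.0 F [-0.5  0.5 -0.5] t 41.9 | shift [-4.93 14.95  4.19] turn 0.1blk.py:8: RuntimeWarning: Mean of empty slice.
  P=X[m];r=cv2.minAreaRect(P[:,:2].astype(np.float32));T=P[P[:,2]>45];print(lab,len(P),P.mean(0).round(1),'hi',T.mean(0).round(1),[np.round(q,1).tolist() for q in r])
  ret = um.true_divide(
```

Emit:
{"api": "arm_command", "payload": {"series": [38,-1.2,3,0,0,38,-2.4,6.5,0,0,38,-3.7,10,0,0,38,-4.7,13,2,0,38,-4.9,14.9,4.2,0]}}

```text
clock: 42.33
eef_pos: [611.3, -15.6, 57.0]
tool_rot: [3.137, 0.002, 1.607]
force: [0.3, -0.1, 1.5]
width: 32.6
gripper_force: 0.0
```

Emit:
{"api": "arm_command", "payload": {"series": [38,0,0,0,0,38,0,0,0,0,38,0,0,0,0,38,0,0,0,0,38,0,0,0,0]}}

```text
clock: 42.75
eef_pos: [606.6, -12.7, 58.3]
tool_rot: [3.141, -0.001, 1.609]
force: [0.3, 0.0, 0.5]
width: 32.8
gripper_force: 0.0
```

```bash
python3 -c "
from h import *
to(609.4,-12.8,6,92.1)"
```

```text
at [606.6 -12.7  58.3] yaw 92.2 q7 0.57 w 32.8 gf 0.0 F [0.3 0.  0.5] t 42.8 | shift [-0.03  0.27  5.23] turn 0.1
```

Emit:
{"api": "arm_command", "payload": {"series": [38,0,0.25,1.5,0,38,0,0.25,3,0,38,0,0.25,4.3,0,38,0,0.25,5,0,38,0,0.25,5.2,0]}}

```text
clock: 43.17
eef_pos: [608.4, -12.5, 4.0]
tool_rot: [-3.139, -0.0, 1.609]
force: [-0.1, -0.1, 0.2]
width: 32.3
gripper_force: 0.0
```

Emit:
{"api": "arm_command", "payload": {"series": [38,0,0,0,0,0,0,0,0,0,0,0,0,0,0,0,0,0,0,0,0,0,0,0,0]}}

```text
clock: 43.58
eef_pos: [610.1, -12.9, 6.1]
tool_rot: [3.141, 0.0, 1.609]
force: [0.4, -0.3, 0.6]
width: 20.0
gripper_force: 60.5
```

Emit:
{"api": "arm_command", "payload": {"series": [0,0,0,-1,0,0,0,0,-3,0,0,0,0,-6,0,0,0,0,-7,0,0,0,0,-7,0]}}

```text
clock: 44.0
eef_pos: [612.1, -13.3, 78.9]
tool_rot: [3.136, 0.001, 1.609]
force: [-0.2, -0.6, -1.3]
width: 20.6
gripper_force: 60.4
```

```bash
python3 -c "
from h import *
to(458,-65,66,92.1)"
```

```text
at [612.1 -13.3  78.9] yaw 92.2 q7 0.55 w 20.6 gf 60.4 F [-0.2 -0.6 -1.3] t 44.0 | shift [ -4.58 -15.6    1.2 ] turn 0.1
```

Emit:
{"api": "arm_command", "payload": {"series": [0,-1,-3,0,0,0,-2,-6.3,0,0,0,-3,-9.6,0,0,0,-4,-12.8,0,0,0,-4.6,-15.5,0,0]}}

```text
clock: 44.42
eef_pos: [453.2, -65.4, 75.0]
tool_rot: [-3.139, 0.0, 1.608]
force: [0.6, 0.1, -1.4]
width: 20.3
gripper_force: 60.4
```

Emit:
{"api": "arm_command", "payload": {"series": [0,0,0,0,0,0,0,0,2,0,0,0,0,5,0,0,0,0,7,0,0,0,0,7.5,0]}}

```text
clock: 44.83
eef_pos: [454.5, -64.1, -2.2]
tool_rot: [-3.137, -0.002, 1.609]
force: [0.3, 0.1, -1.5]
width: 20.7
gripper_force: 60.4
```

Emit:
{"api": "arm_command", "payload": {"series": [0,0,0,0,0,0,0,0,0,0,0,0,0,0,0,0,0,0,0,0,0,0,0,0,0]}}

```text
clock: 45.25
eef_pos: [457.2, -64.6, 1.4]
tool_rot: [3.14, 0.0, 1.609]
force: [0.3, -0.2, -0.5]
width: 20.5
gripper_force: 60.4
```

Emit:
{"api": "arm_command", "payload": {"series": [0,0,0,0.3,0,0,0,0,0.6,0,0,0,0,0.9,0,0,0,0,0.9,0,0,0,0,0.9,0]}}

```text
clock: 45.67
eef_pos: [456.3, -64.7, -8.7]
tool_rot: [-3.141, -0.0, 1.609]
force: [1.2, 0.1, -2.4]
width: 20.3
gripper_force: 60.4
```

Emit:
{"api": "arm_command", "payload": {"series": [0,0,0,0.1,0,0,0,0,0.2,0,0,0,0,0.2,0,0,0,0,0.2,0,0,0,0,0.2,0]}}

```text
clock: 46.08
eef_pos: [456.6, -64.8, -10.0]
tool_rot: [3.141, -0.0, 1.609]
force: [-0.5, -0.1, 5.5]
width: 20.3
gripper_force: 61.2
```

Emit:
{"api": "arm_command", "payload": {"series": [0,0,0,-0.1,0,38,0,0,-0.1,0,38,0,0,-0.1,0,38,0,0,-0.1,0,38,0,0,-0.1,0]}}

```text
clock: 46.5
eef_pos: [456.6, -64.7, -9.5]
tool_rot: [3.142, 0.0, 1.609]
force: [-0.8, 0.4, 0.2]
width: 32.6
gripper_force: 0.0
```

Emit:
{"api": "arm_command", "payload": {"series": [38,0,0,-2,0,38,0,0,-6,0,38,0,0,-10,0,38,0,0,-14,0,38,0,0,-18,0]}}

```text
clock: 46.92
eef_pos: [455.7, -64.8, 172.3]
tool_rot: [-3.14, 0.0, 1.608]
force: [1.5, 0.9, -0.4]
width: 32.4
gripper_force: 0.0
```

Emit:
{"api": "arm_command", "payload": {"series": [38,-3.5,0,0,0,38,-7,0,0,0,38,-10,0,0,0,38,-12,0,0,0,38,-12,0,0,0]}}

```text
clock: 47.33
eef_pos: [460.9, -190.0, 171.3]
tool_rot: [3.14, 0.004, 1.603]
force: [-0.3, -1.3, 0.1]
width: 32.4
gripper_force: 0.0
```

```bash
python3 chk.py k9; python3 dial.py k9 2>&1 | grep -E "bar|ang"; python3 - <<'E'
from h import *
ims=[]
for n in('side','top'):
    a=np.load(f'pics/k9{n}.npz');X=cloud(n,a['d'])
    m=(X[...,2]>14)&(X[...,2]<40)&(X[...,0]>420)&(X[...,0]<495)&(X[...,1]>-135)&(X[...,1]<85)
    k,l,s,c=cv2.connectedComponentsWithStats(m.astype(np.uint8))
    for i in range(1,k):
        if s[i,4]>40: P=X[l==i];print(n,s[i],P.mean(0).round(),P[:,2].max().round(),[np.round(q,1).tolist() for q in cv2.minAreaRect(P[:,:2].astype(np.float32))])
    F=X[(abs(X[...,0]-565)<13)&(X[...,1]>10)&(X[...,1]<55)&(X[...,2]>56)&(X[...,2]<61)];print('fin',len(F),F.mean(0).round(1))
    for nm,p in dict(stamp=(567,-226),vial=(611,215)).items():
        P=X[(np.hypot(X[...,0]-p[0],X[...,1]-p[1])<30)&(X[...,2]>40)&(X[...,2]<62)];print(nm,len(P),P.mean(0).round(1) if len(P) else 0)
b=np.load('pics/k9side.npz')['im'][150:330,200:440,::-1];cv2.imwrite('pics/c9.png',cv2.resize(b,None,fx=3.3,fy=3.3,interpolation=cv2.INTER_CUBIC))
E
```

```text
top 21 56 -58.88164328856354 14.240303487133469
dial 187 [686.22667853  -5.63494496  81.99622259] ((687.4562377929688, -5.743124008178711), (13.331746101379395, 45.96574783325195), 65.50599670410156)
side 21 35 -56.412045305611066 16.35566900756326
dial 144 [688.10491805  -1.11822731  81.01915836] ((690.3309326171875, -3.818523406982422), (17.164228439331055, 45.7308235168457), 65.90966796875)
at [ 460.6 -184.9  170.4] yaw 92.1 q7 0.88 w 32.0 gf 0.0 F [-0.3  0.7 -0.1] t 47.4 | shift [17.12 23.31  9.04] turn 45.6
top 184 bar 155.42293240132648 [686.42882283  -5.66836788] ((687.4562377929688, -5.743124008178711), (13.331746101379395, 45.96574783325195), 65.50599670410156)
tab [652.17385511  10.5692164 ] ang 155.18716677478076 38.87079851682466
side 121 bar 156.08600273242146 [688.51565641  -1.5273855 ] ((690.589599609375, -3.6378307342529297), (16.802539825439453, 45.6234016418457), 64.02230834960938)
tab [653.59730257  12.32062407] ang 156.66466157519548 40.28774404790879
side [370 207  17  23 259] [458. -60.  27.] 37.0 [[458.5, -62.2], [22.5, 50.9], 2.8]
side [356 233  18  26 305] [458.  34.  26.] 37.0 [[458.7, 31.0], [22.1, 50.8], 2.2]
fin 35 [565.3  37.1  58.6]
stamp 63 [ 569.9 -222.7   48.3]
vial 134 [613.6 218.2  53.3]
top [289 280  26  13 319] [456.  30.  28.] 37.0 [[456.0, 30.4], [21.9, 46.0], 0.2]
top [340 280  27  13 332] [456. -64.  28.] 36.0 [[455.9, -64.0], [47.2, 21.9], 89.7]
fin 56 [563.3  34.9  58.4]
stamp 96 [ 567.1 -226.4   50.5]
vial 112 [611.4 214.8  53.8]
```

View pics/c9.png

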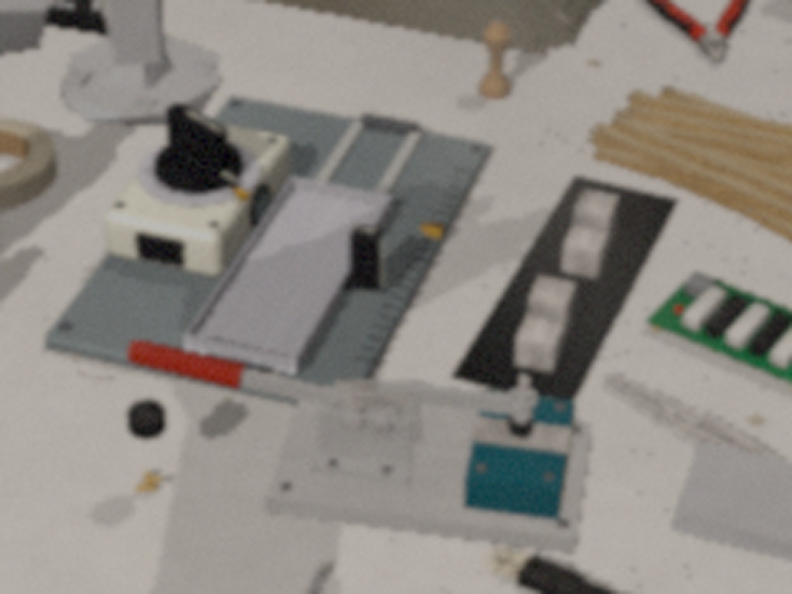

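The final view shows both blocks flat on the mat at about (590,230) and (545,322). The tray is empty and at its left end, the dial pointer is at the tab near (238,188), and the stamp and vial are untouched. Handing in.

```bash
python3 -c "
from cell import workorder
print(workorder.finish_job())"
```

```text
the job is handed in; nothing more can be done
None
```

The job is handed in: both blocks are back on the mat, the carriage is at its left stop, the dial is set at the tab to within about 1°, and the stamp and vial are unmoved. The carriage started about 6 mm off its left stop while I loaded it, so I repeated the run to the mark (within about 1 mm) from the true stop with the dial already set.

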